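Feel for rattling toy blocks and load the sound ones on the sanding pallet

TASK

Some of the sealed wooden blocks on the bench have something loose inside, which you can feel shift when you tilt the block end to end. Put every block that rattles into the red tray, and set every sound one flat in its own bay of the blue sanding pallet, pushed snugly and square against both of the bay's fences. Leave the glue bottle, the offcut and the sanding block where they are.

Things in the scene. Friction and masses are not known exactly. Their poses are not given: they have to be found in the camera images.
- block_a: sealed hollow block of pale wood with dark end caps, 96 mm long (its x axis), 44 x 44 mm across; origin at its very centre. May be absent. All blocks look alike. A rattling one hides a steel ball of 0.12 kg that rolls freely along its length, up to 27 mm either side of the middle; a sound one has nothing loose and balances at its middle.
- block_b: sealed hollow block of pale wood with dark end caps, 96 mm long (its x axis), 44 x 44 mm across; origin at its very centre. May be absent. The wood weighs 0.12 to 0.3 kg, so weight does not tell which rattle (ball 0.12 kg).
- block_c: sealed hollow block of pale wood with dark end caps, 96 mm long (its x axis), 44 x 44 mm across; origin at its very centre. May be absent. 
- block_d: sealed hollow block of pale wood with dark end caps, 96 mm long (its x axis), 44 x 44 mm across; origin at its very centre. May be absent. 
- block_e: sealed hollow block of pale wood with dark end caps, 96 mm long (its x axis), 44 x 44 mm across; origin at its very centre. May be absent. 
- pallet: blue pallet fixed to the bench: plate 256 (x) x 190 (y) x 12 mm, origin under its centre. Four bays, each an inside corner of two aluminium fences, 10 mm thick and rising 14 mm above the plate: an end fence 54 mm long across the bay's +x end and a side fence 85 mm long along its +y side.
- bay_1 (a point): inside corner of bay 1, on the plate's upper face (12 mm above the bench) where the two fences' inner faces meet; axes as the pallet's, the bay extends to -x and -y. A block squared up here lies along x with its centre at x -48, y -22, z +22 mm from this point.
- bay_2 (a point): inside corner of bay 2, on the plate's upper face (12 mm above the bench) where the two fences' inner faces meet; axes as the pallet's, the bay extends to -x and -y. A block squared up here lies along x with its centre at x -48, y -22, z +22 mm from this point.
- bay_3 (a point): inside corner of bay 3, on the plate's upper face (12 mm above the bench) where the two fences' inner faces meet; axes as the pallet's, the bay extends to -x and -y. A block squared up here lies along x with its centre at x -48, y -22, z +22 mm from this point.
- bay_4 (a point): inside corner of bay 4, on the plate's upper face (12 mm above the bench) where the two fences' inner faces meet; axes as the pallet's, the bay extends to -x and -y. A block squared up here lies along x with its centre at x -48, y -22, z +22 mm from this point.
- tray: red open rework tray, fixed to the bench, outside 270 (x) x 200 (y) mm, 30 mm high, 5 mm walls and floor; origin at the centre of its underside
- glue: white glue bottle, 54 mm across and 120 mm tall, a bystander; origin at the centre of its underside
- offcut: brown wooden offcut, 110 x 45 x 18 mm, a bystander; origin at the centre of its underside
- sanding_block: cork sanding block, 90 x 55 x 26 mm, a bystander; origin at the centre of its underside
Mind the look-alikes: they are no part of the job. Leave any turquoise look-alike of the block_b alone. What is shaped like the block_e but purple is not meant.

How it is judged:
By the outcome, as a careful person would: the job done as asked, in the order asked, and still so for the second after the job is handed in, with the robot touching nothing.
Of block_d, block_e only 1 to 2 are there at a start; the rules pass over those that are not, and their reading is None.
Of loose_a, loose_b, loose_c only 1 to 2 are there at a start; the rules pass over those that are not, and their reading is None.
At some moment in a run one of block_a, block_b, block_c, block_d, block_e may be knocked a few centimetres aside while the robot is not near it.
Once in a run the grip may slacken for a moment while it holds something.
It also fails if it takes over 210 s, if anything falls off the work surface, if the arm or the gripper's body presses on something with over 40 N, if the wrist force passes 120 N, or if a joint passes its speed limit or range.

ROBOT

A 6-joint arm with a two-finger parallel gripper is mounted at the origin on the work surface. World frame = base frame: x ahead of the robot, y to its left, z up, the work surface at z = 0. Lengths are in m, angles in rad, forces in N, time in s.
With the tool pointing down it reaches from about 0.3 to 0.825 m from the base axis. Payload 5.4 kg.
Tool frame: the origin (TCP) lies on the centre line of the jaws, within the pads' length; the fingertips stand 25 mm ahead of it and the grasp point (between the pads) lies 6 mm ahead of it; z points along the fingers, y is the direction in which the jaws open and shut (so a half turn about z gives the same grasp; the last joint's range is limited). The gripper opens to 92 mm and grips with 3 to 60 N. Pads are 20 mm wide; open, the fingers measure 128 mm over their backs; the gripper's body (75 mm by 189 mm) begins 69 mm behind the grasp point.
Start: joints at [1.097, 0.158, 1.597, -0, 1.386, -0.21], TCP at [0.15, 0.555, 0.209] pointing down, gripper open.
Joint ranges: [-2.91, 2.91], [-0.94, 2.29], [0.18, 2.7], [-1.29, 4.43], [0.17, 2.64], [-3, 3]. Speed limits (rad/s): [2.57, 2.57, 3.14, 3.14, 3.14, 3.14].

INTERFACE

Orientations are given as a unit quaternion [w, x, y, z].
In Python, from station import bot, grab_frame, order gives the robot as it stands.
- The arm moves only by the tool move_arm, never from a script. Its argument "moves" is text: rows parted by semicolons, each of 4 numbers parted by spaces: the shift along the world's x, y, z in cm, then the turn about the world's z in rad. In form: x y z roll; .... A call has exactly 10 rows; each row is the pose to reach, as a shift and turn from the pose commanded when the call began; what a row does not reach only later rows make up. A row lasts 1/10 s, in which the tool goes at most 50 mm and 8.59 degrees, less where a joint would pass 70% of its speed; a pose out of reach is approached as far as the arm can. A call with a gripper value outside its range is refused whole. "hand" is the finger opening in cm, from 0 to 9.19, set as the call begins (left out, the last holds). The fingers move at their own pace and stop on an object; "newtons" is the grip in N (left out, the last holds). Time passes only in rows, so rows that repeat a pose let the fingers close, or fill a call up. It gives the time, the measured TCP pose, the force and the opening at its end, in the units of the state.
- bot.get_state(): the state, without advancing time (a new reading comes with each control period).
- grab_frame(name): name is "side" or "top" or "wrist"; returns a dict with "img" (384x512x3 uint8, red, green, blue), "depth" (384x512 float32, m along the optical axis (not along the pixel's ray), 0 where there is no reading), "fx", "fy", "cx", "cy" (pixels), "k1" (the pictures are not rectified: a ray, as slopes to the right and down, at radius r is drawn at 1 + k1 r^2 times it, then the intrinsics apply), "rvec" (rotation vector, rad) and "tvec" (3), from world to camera coordinates, as OpenCV has them. Camera axes: x right, y down, z forward; pixel columns grow to the right and rows downward; lengths in m; the calibration is good to about 2 mm. A picture is of the moment at which its call begins.
- order.job_done(): hands the job in, once; it reports no verdict.
The state is a dict: "t": time; "joint_positions": joint angles; "dq": joint speeds; "joint_efforts": joint torques, N m; "ee_pos": TCP position; "ee_rot": TCP orientation; "contact_force": force on the tool from outside, world axes, zero at the start; "torque": the same for the moment, N m; "gripper_width": finger opening in m.
Only numpy, scipy, OpenCV 4.12 (cv2) and the standard library are available. Lean on these libraries where they do the work, as an engineer would, in place of code of your own. Each camera call takes 0.05 s, during which the arm holds its last target.

## Working session

There is one attempt and no reset: what is moved stays moved. The work goes in short steps, Python scripts to look and compute and a tool call to move; the robot and the scene stay as the last step left them, time stands still between calls to the robot, and variables do not carry over. Pictures are saved under pics/ and viewed, and the job is handed in when it is done.

Besides the shell and the picture viewer there is one more tool, called after "Request:" as name(argument=value, ...) on one line, values as JSON. move_arm: Moves the arm, as the interface text tells. Its arguments: {"type":"object","properties":{"moves":{"type":"string"},"hand":{"type":"number"},"newtons":{"type":"number"}},"required":["moves"]}

```bash
ls; mkdir -p pics; cat > h.py <<'E'
import numpy as np, cv2
from station import bot, grab_frame, order
def snap(n,fn=None):
    f=grab_frame(n)
    if fn: cv2.imwrite('pics/'+fn+'.png',f['img'][:,:,::-1])
    return f
def ray(f,u,v):
    K=np.array([[f['fx'],0,f['cx']],[0,f['fy'],f['cy']],[0,0,1]])
    p=cv2.undistortPoints(np.array([[[u,v]]],float),K,np.array([f['k1'],0,0,0.]))[0,0]
    R=cv2.Rodrigues(np.array(f['rvec'],float))[0]; t=np.array(f['tvec'],float).ravel()
    return -R.T@t, R.T@np.array([p[0],p[1],1.])
def onz(f,u,v,z):
    c,d=ray(f,u,v); return c+d*(z-c[2])/d[2]
def pt(f,u,v):
    c,d=ray(f,u,v); return c+d*f['depth'][int(v),int(u)]
def proj(f,P):
    K=np.array([[f['fx'],0,f['cx']],[0,f['fy'],f['cy']],[0,0,1]])
    return cv2.projectPoints(np.array(P,float).reshape(-1,1,3),np.array(f['rvec'],float),np.array(f['tvec'],float),K,np.array([f['k1'],0,0,0.]))[0][:,0]
def cloud(f):
    h,w=f['depth'].shape
    K=np.array([[f['fx'],0,f['cx']],[0,f['fy'],f['cy']],[0,0,1]])
    uv=np.stack(np.meshgrid(np.arange(w),np.arange(h)),-1).reshape(-1,1,2).astype(float)
    p=cv2.undistortPoints(uv,K,np.array([f['k1'],0,0,0.]))[:,0]
    R=cv2.Rodrigues(np.array(f['rvec'],float))[0]; t=np.array(f['tvec'],float).ravel()
    X=np.c_[p,np.ones(len(p))]*f['depth'].reshape(-1,1)
    return ((X-t)@R).reshape(h,w,3)
E
python3 - <<'E'
from h import *
s=bot.get_state()
for k,v in s.items(): print(k,np.round(v,3))
for n in ['side','top','wrist']:
    f=snap(n,n+'0'); print(n,f['fx'],f['k1'],np.round(ray(f,256,192)[0],3))
E
```

```text
pics
t 0.0
joint_positions [ 1.097  0.159  1.598 -0.     1.386 -0.21 ]
dq [-0.001 -0.001 -0.001 -0.001  0.    -0.   ]
joint_efforts [-1.0000e-03 -3.8558e+01 -3.2210e+01  7.0000e-02  3.8000e-02 -0.0000e+00]
ee_pos [0.15  0.555 0.208]
ee_rot [-0.     0.132  0.991 -0.001]
contact_force [-0.541  0.054  1.25 ]
torque [-0.036 -0.022  0.026]
gripper_width 0.092
side 352.4992313662828 -0.029434176691050213 [ 0.354 -0.767  0.754]
top 415.66769360609584 -0.10957664537327906 [0.348 0.016 1.123]
wrist 271.3735477691014 0.002558070466133825 [0.073 0.576 0.385]
```

View pics/top0.png

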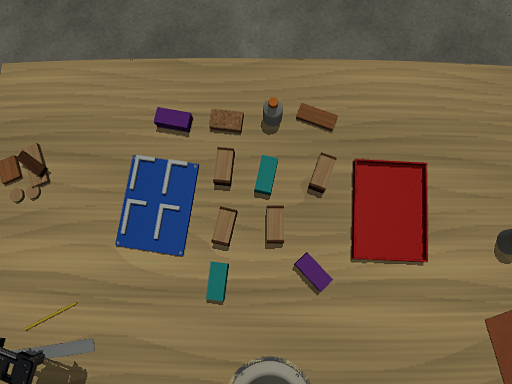

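View pics/side0.png

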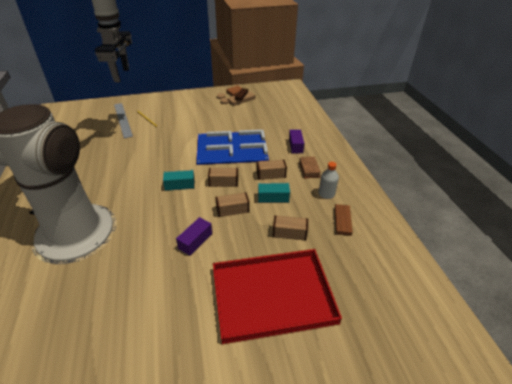

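View pics/wrist0.png

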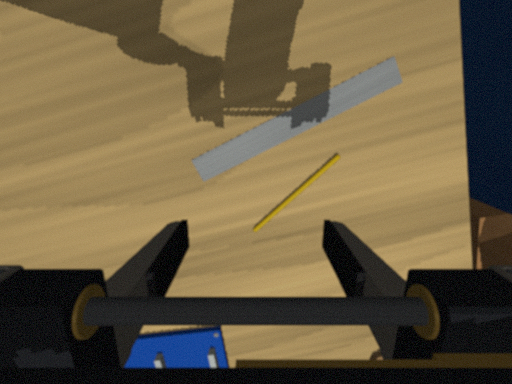

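Top view: four wooden blocks at about (224,167), (322,173), (225,227) and (275,225). The turquoise ones at (266,175) and (217,282) and the purple ones at (173,119) and (313,271) are look-alikes. The offcut is at (317,116), the cork block at (226,120) and the glue at (272,112). Measuring next.

```bash
cat > meas.py <<'E'
from h import *
def blocks(f,verbose=True):
    C=cloud(f); img=f['img']; hsv=cv2.cvtColor(img,cv2.COLOR_RGB2HSV)
    out=[]
    z=C[:,:,2]
    ok=((z>0.03)&(z<0.075)&(f['depth']>0)).astype(np.uint8)
    ok=cv2.morphologyEx(ok,cv2.MORPH_OPEN,np.ones((3,3)))
    n,l,st,ce=cv2.connectedComponentsWithStats(ok)
    for i in range(1,n):
        if st[i,4]<150: continue
        P=C[l==i]; zt=np.median(P[:,2]); P=P[abs(P[:,2]-zt)<0.008]
        if len(P)<50: continue
        r=cv2.minAreaRect((P[:,:2]*1000).astype(np.float32))
        (cx,cy),(w,h),a=r
        if w<h: w,h=h,w; a+=90
        a=(a+90)%180-90
        hv=np.median(hsv[l==i],0)
        out.append((cx/10,cy/10,zt*100,w,h,a))
        if verbose: print('px',np.round(ce[i]),'xy cm %.2f %.2f zt %.2f  %.0fx%.0f long axis %.1f deg'%(cx/10,cy/10,zt*100,w,h,a),'hsv',hv)
    return out
E
python3 - <<'E'
from meas import *
f=snap('top'); blocks(f)
C=cloud(f); img=f['img'].astype(int)
hsv=cv2.cvtColor(f['img'],cv2.COLOR_RGB2HSV)
red=(img[:,:,0]>100)&(img[:,:,1]<60); blue=(hsv[:,:,0]>105)&(hsv[:,:,0]<125)&(hsv[:,:,1]>150)
for nm,m,zz in (('tray',red,None),('pallet',blue,None)):
    n,l,st,ce=cv2.connectedComponentsWithStats(m.astype(np.uint8)); i=1+np.argmax(st[1:,4])
    P=C[l==i]; r=cv2.minAreaRect((P[:,:2]*1000).astype(np.float32)); print(nm,r,np.median(P[:,2]))
E
```

```text
px [172. 118.] xy cm 75.10 27.87 zt 4.38  97x46 long axis 79.6 deg hsv [140. 164.  91.]
px [223. 165.] xy cm 61.81 13.09 zt 4.42  97x45 long axis -4.8 deg hsv [ 16. 119. 123.]
px [ 31. 163.] xy cm 62.10 68.01 zt 3.96  94x32 long axis 58.8 deg hsv [ 12. 170.  52.]
px [323. 171.] xy cm 60.37 -13.57 zt 4.41  98x45 long axis -19.6 deg hsv [ 16. 119. 124.]
px [266. 173.] xy cm 59.58 1.61 zt 4.40  97x44 long axis -11.2 deg hsv [ 88. 188. 105.]
px [224. 226.] xy cm 45.43 12.49 zt 4.41  96x45 long axis -11.9 deg hsv [ 16. 119. 124.]
px [275. 224.] xy cm 46.05 -0.95 zt 4.42  95x42 long axis 0.8 deg hsv [ 16. 119. 125.]
px [507. 241.] xy cm 42.44 -63.28 zt 4.84  60x20 long axis -8.7 deg hsv [40. 22. 44.]
px [314. 271.] xy cm 33.92 -11.01 zt 4.41  95x44 long axis 43.7 deg hsv [140. 158.  95.]
px [216. 281.] xy cm 31.19 13.98 zt 4.39  95x44 long axis -6.0 deg hsv [ 88. 190. 104.]
px [269. 380.] xy cm 6.70 0.07 zt 5.02  80x14 long axis 90.0 deg hsv [23. 35. 63.]
tray ((502.8388671875, -203.57595825195312), (288.7041320800781, 452.1440124511719), 2.64469838142395) 0.005316319084872498
pallet ((498.8097839355469, 204.59364318847656), (411.2695007324219, 253.8946990966797), 83.13986206054688) 0.011981127299758752
```

```bash
python3 - <<'E'
import cv2
i=cv2.imread('pics/top0.png'); 
cv2.imwrite('pics/top0c.png',cv2.resize(i[90:310,105:355],None,fx=3,fy=2.7,interpolation=cv2.INTER_CUBIC))
E
```

```text
(no output)
```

View pics/top0c.png

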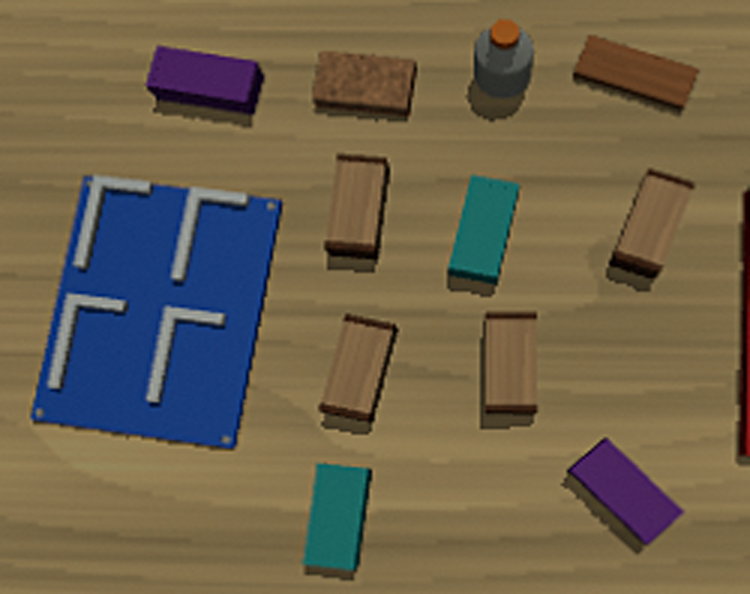

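```bash
python3 - <<'E'
from h import *
f=snap('top')
img=f['img']; S=8
u0,v0,u1,v1=110,145,205,262
crop=img[v0:v1,u0:u1]
big=cv2.resize(crop,None,fx=S,fy=S,interpolation=cv2.INTER_CUBIC)
b=big.astype(int)
blue=(b[:,:,2]-b[:,:,0]); print(np.percentile(blue,[5,50,95]))
m=((blue<60)).astype(np.uint8)
n,l,st,ce=cv2.connectedComponentsWithStats(m)
res=[]
for i in range(1,n):
    if st[i,4]<3000 or st[i,4]>30000: continue
    cs,_=cv2.findContours((l==i).astype(np.uint8),cv2.RETR_EXTERNAL,cv2.CHAIN_APPROX_NONE)
    c=max(cs,key=len)[:,0].astype(float)
    px=(c+0.5)/S-0.5+[u0,v0]
    P=np.array([onz(f,u,v,0.012)[:2] for u,v in px])
    # yaw guess
    def rot(a): return np.array([[np.cos(a),np.sin(a)],[-np.sin(a),np.cos(a)]])
    yaw=np.radians(-7)
    for it in range(3):
        Q=P@rot(yaw).T
        mx=Q.max(0)
        # inner edge of side fence: -y facing; end fence inner: -x facing
        mn=Q.min(0)
        xe=mx[0]; 
        s=(Q[:,0]>mn[0]+.010)&(Q[:,0]<mx[0]-.025)
        ymid=Q[s,1].mean(); sel=s&(Q[:,1]<ymid)
        e=(Q[:,1]>mn[1]+.008)&(Q[:,1]<mx[1]-.025); xmid=Q[e,0].mean(); sele=e&(Q[:,0]<xmid)
        a=np.polyfit(Q[sel,0],Q[sel,1],1); d=np.polyfit(Q[sele,1],Q[sele,0],1)
        so=s&(Q[:,1]>ymid); ao=np.polyfit(Q[so,0],Q[so,1],1)
        yaw+=np.arctan(a[0])
    corner=np.array([Q[sele,0].mean(),Q[sel,1].mean()])
    w=rot(yaw).T@corner
    res.append(w)
    print('L px',np.round(ce[i]/S+[u0,v0]),'corner cm',np.round(w*100,2),'yaw %.2f end-perp %.2f outer %.2f'%(np.degrees(yaw),-np.degrees(np.arctan(d[0])),np.degrees(np.arctan(ao[0]))),'ext mm',np.round((mx-mn)*1000))
res=np.array(res)
print(res.round(4)); print(np.round((res-res[0])*100,2))
E
```

```text
[-62.   6. 103.]
L px [130. 212.] corner cm [51.14 38.47] yaw -7.29 end-perp 3.34 outer 0.27 ext mm [101.  62.]
L px [163. 217.] corner cm [50.   29.32] yaw -7.38 end-perp -3.03 outer 0.31 ext mm [102.  60.]
[[0.5114 0.3847]
 [0.5    0.2932]]
[[ 0.    0.  ]
 [-1.14 -9.15]]
```

```bash
cat > pal.py <<'E'
from h import *
def go(f):
    img=f['img']; S=8
    u0,v0,u1,v1=110,145,205,262
    big=cv2.resize(img[v0:v1,u0:u1],None,fx=S,fy=S,interpolation=cv2.INTER_CUBIC).astype(int)
    m=((big[:,:,0]>85)&(big.max(2)-big.min(2)<70)).astype(np.uint8)
    cv2.imwrite('pics/palm.png',m*255)
    n,l,st,ce=cv2.connectedComponentsWithStats(m)
    E=[]
    rot=lambda a: np.array([[np.cos(a),np.sin(a)],[-np.sin(a),np.cos(a)]])
    for i in range(1,n):
        if st[i,4]<3000 : continue
        c=max(cv2.findContours((l==i).astype(np.uint8),cv2.RETR_EXTERNAL,cv2.CHAIN_APPROX_NONE)[0],key=len)[:,0].astype(float)
        px=(c+0.5)/S-0.5+[u0,v0]
        P=np.array([onz(f,u,v,0.012)[:2] for u,v in px])
        yaw=np.radians(-7)
        for it in range(3):
            Q=P@rot(yaw).T; mx=Q.max(0); mn=Q.min(0)
            s=(Q[:,0]>mn[0]+.010)&(Q[:,0]<mx[0]-.025); sel=s&(Q[:,1]<Q[s,1].mean())
            e=(Q[:,1]>mn[1]+.010)&(Q[:,1]<mx[1]-.025); sele=e&(Q[:,0]<Q[e,0].mean())
            a=np.polyfit(Q[sel,0],Q[sel,1],1); yaw+=np.arctan(a[0])
        w=rot(yaw).T@np.array([Q[sele,0].mean(),Q[sel,1].mean()])
        print('L px',np.round(ce[i]/S+[u0,v0]),st[i,4],'corner cm',np.round(w*100,2),'yaw %.2f'%np.degrees(yaw),'ext mm',np.round((mx-mn)*1000))
E
python3 - <<'E'
from pal import *
go(snap('top'))
E
```

```text
L px [157. 198.] 319015 corner cm [38.52 22.32] yaw -21.67 ext mm [390. 372.]
L px [130. 212.] 12904 corner cm [51.65 38.8 ] yaw -7.57 ext mm [98. 56.]
L px [163. 217.] 13233 corner cm [50.42 29.59] yaw -7.43 ext mm [97. 56.]
```

View pics/palm.png

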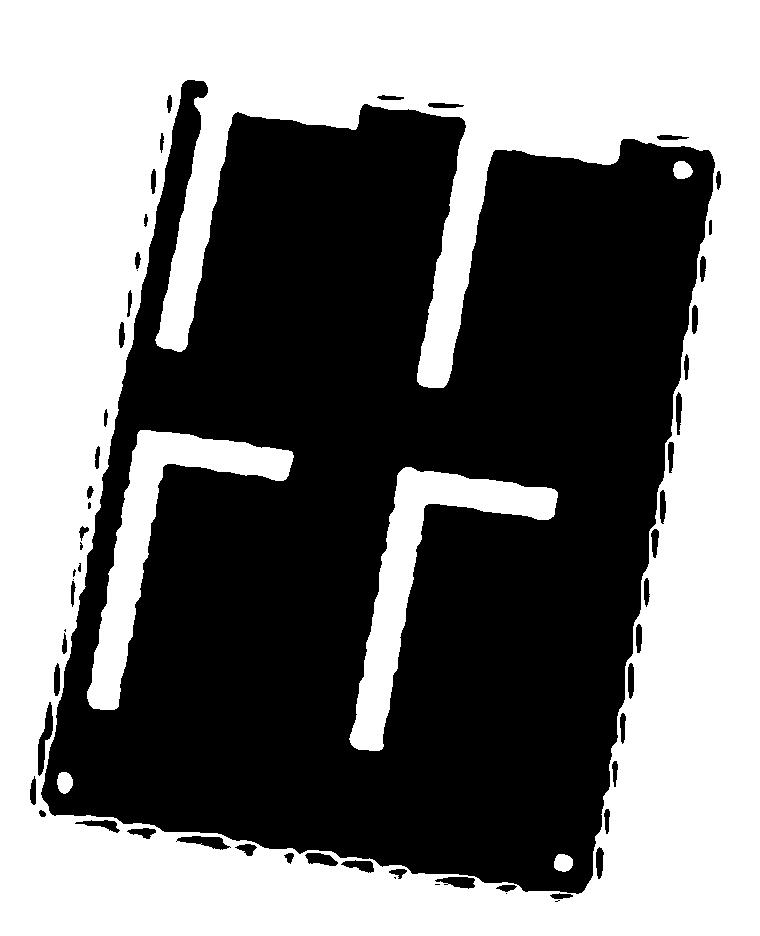

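```bash
python3 - <<'E'
import re
s=open('pal.py').read()
s=s.replace("    n,l,st,ce","    pm=np.zeros_like(m); cv2.fillPoly(pm,[np.array([[175,82],[715,155],[600,885],[40,808]])],1); m=m*pm\n    n,l,st,ce",1)
s=s.replace("def go(f):","def go(f,thr=0,zz=0.012):").replace("m=((big","m=((big[:,:,2]-big[:,:,0]<60).astype(np.uint8) if thr else ((big").replace("<70)).astype(np.uint8)","<70)).astype(np.uint8))").replace("0.012)[:2]","zz)[:2]")
open('pal.py','w').write(s)
E
python3 - <<'E'
from pal import *
f=snap('top')
go(f,0,0.026);print();go(f,1)
C=cloud(f);P=C[150:260,110:205].reshape(-1,3)
sel=(P[:,2]>0.0225)&(P[:,2]<0.03); Q=P[sel]
a=np.radians(-7.4); R=np.array([[np.cos(a),np.sin(a)],[-np.sin(a),np.cos(a)]])
q=Q[:,:2]@R.T
print(len(q),np.median(Q[:,2]))
h,e=np.histogram(q[:,0],bins=np.arange(.30,.62,.002)); print([(round(x,3),c) for x,c in zip(e,h) if c>8])
h,e=np.histogram(q[:,1],bins=np.arange(.2,.55,.002)); print([(round(x,3),c) for x,c in zip(e,h) if c>5])
E
```

```text
L px [138. 169.] 11095 corner cm [63.66 36.8 ] yaw -7.30 ext mm [93. 59.]
L px [170. 173.] 11673 corner cm [62.48 27.62] yaw -7.54 ext mm [93. 56.]
L px [130. 212.] 12901 corner cm [51.44 38.33] yaw -7.54 ext mm [97. 56.]
L px [163. 217.] 13237 corner cm [50.22 29.24] yaw -7.39 ext mm [96. 56.]

L px [135. 178.] 23329 corner cm [39.61 40.58] yaw -6.99 ext mm [256.  93.]
L px [171. 174.] 16801 corner cm [56.87 28.43] yaw -7.58 ext mm [101.  89.]
L px [190. 217.] 8207 corner cm [nan nan] yaw -6.53 ext mm [253.   9.]
L px [130. 212.] 18632 corner cm [51.14 38.47] yaw -7.32 ext mm [101.  62.]
L px [163. 217.] 18225 corner cm [50.01 29.32] yaw -7.34 ext mm [102.  60.]
696 0.025774551018180776
[(np.float64(0.394), np.int64(9)), (np.float64(0.46), np.int64(16)), (np.float64(0.462), np.int64(28)), (np.float64(0.464), np.int64(25)), (np.float64(0.466), np.int64(24)), (np.float64(0.468), np.int64(30)), (np.float64(0.582), np.int64(10)), (np.float64(0.584), np.int64(23)), (np.float64(0.586), np.int64(24)), (np.float64(0.588), np.int64(26)), (np.float64(0.59), np.int64(28)), (np.float64(0.592), 
[... 542 characters left out ...]
(0.408), np.int64(6)), (np.float64(0.42), np.int64(6)), (np.float64(0.422), np.int64(6)), (np.float64(0.424), np.int64(6)), (np.float64(0.428), np.int64(6)), (np.float64(0.44), np.int64(6)), (np.float64(0.444), np.int64(9)), (np.float64(0.446), np.int64(38)), (np.float64(0.448), np.int64(48)), (np.float64(0.45), np.int64(45)), (np.float64(0.452), np.int64(42)), (np.float64(0.454), np.int64(43)), (np.float64(0.456), np.int64(31))]pal.py:21: RuntimeWarning: Mean of empty slice.
  e=(Q[:,1]>mn[1]+.010)&(Q[:,1]<mx[1]-.025); sele=e&(Q[:,0]<Q[e,0].mean())
  ret = ret.dtype.type(ret / rcount)
pal.py:23: RuntimeWarning: Mean of empty slice.
  w=rot(yaw).T@np.array([Q[sele,0].mean(),Q[sel,1].mean()])
```

Fences found. Pallet yaw is about -7.4°, with bay centres (cm) near (58.6,35.2), (57.4,26.0), (46.3,36.8) and (45.1,27.6).

All four candidates have pale wood (hue 16) and dark end caps, so they fit the description. The turquoise and purple ones don't. I'll start with the block at px (225,227).

Request:
move_arm(moves="3 -4.3 0 0.05;6 -8.6 0 0.05;9 -12.9 0 0.05;12 -17.2 0 0.05;15 -21.5 0 0.05;18 -25.8 0 0.05;21 -30.1 0 0.05;24 -34.4 0 0.05;27 -38.7 0 0.05;30.4 -43 0 0.058", hand=7.5, newtons=30)

```text
t: 1.35
ee_pos: [0.4386, 0.1444, 0.209]
ee_rot: [0.0, 0.103, 0.995, 0.0]
contact_force: [-0.1, 0.6, 0.2]
gripper_width: 0.0749
```

```bash
cat > st.py <<'E'
from h import *
def st(n=1):
    F=[];T=[]
    for i in range(n):
        if n>1: grab_frame('wrist')
        s=bot.get_state(); F.append(s['contact_force']); T.append(s['torque'])
    q=s['ee_rot']; nx,ny=q[1],q[2]
    yaw=np.degrees(np.arctan2(2*ny*ny-1,2*nx*ny))-90
    print('t %.2f'%s['t'],'cm',np.round(np.array(s['ee_pos'])*100,2),'longaxis %.2f'%((yaw+90)%180-90),'w %.1f'%(s['gripper_width']*1000),'F',np.round(np.mean(F,0),2),'T',np.round(np.mean(T,0),4),'sd',np.round(np.std(T,0),4), 'q6 %.2f'%s['joint_positions'][5])
    return s
E
python3 - <<'E'
from st import *
from meas import *
st(); f=snap('wrist','w1'); C=cloud(f)
blocks(f)
st(4)
E
```

```text
t 1.35 cm [43.86 14.44 20.9 ] longaxis -11.80 w 74.9 F [-0.09  0.65  0.15] T [ 0.0217 -0.0604 -0.0579] sd [0. 0. 0.] q6 -1.31
px [229.  67.] xy cm 30.99 14.07 zt 4.51  96x44 long axis -5.9 deg hsv [ 88. 202.  87.]
px [ 41. 137.] xy cm 33.76 -10.83 zt 4.47  98x46 long axis 43.8 deg hsv [140. 166. 135.]
px [244. 187.] xy cm 45.36 12.59 zt 4.53  96x44 long axis -12.4 deg hsv [ 16. 120. 186.]
px [148. 210.] xy cm 46.04 -0.81 zt 4.51  96x45 long axis 0.6 deg hsv [ 16. 121. 183.]
px [270. 278.] xy cm 59.66 13.33 zt 4.50  57x44 long axis -5.4 deg hsv [ 16. 121. 182.]
px [198. 281.] xy cm 57.45 2.81 zt 4.48  56x36 long axis -17.9 deg hsv [ 89. 209. 149.]
px [351. 347.] xy cm 74.48 24.10 zt 4.48  46x21 long axis -10.5 deg hsv [140. 164. 126.]
t 1.60 cm [43.74 14.66 20.86] longaxis -11.82 w 75.3 F [ 0.28  0.43 -0.33] T [0.0087 0.0008 0.0065] sd [0.0172 0.0204 0.0314] q6 -1.30
```

View pics/w1.png

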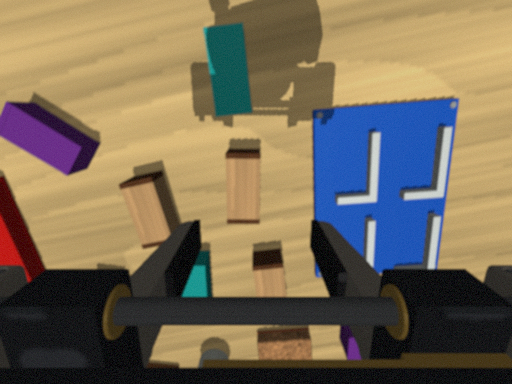

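The wrist view agrees with the top view to about 1 mm: the target block is centred at px (244,187). Descending on it.

Request:
move_arm(moves="1.66 -2.11 0 -0.007;1.66 -2.11 -3 -0.007;1.66 -2.11 -7 -0.007;1.66 -2.11 -11 -0.007;1.66 -2.11 -14 -0.007;1.66 -2.11 -15.5 -0.007;1.66 -2.11 -16.3 -0.007;1.66 -2.11 -16.66 -0.007;1.66 -2.11 -16.66 -0.007;1.66 -2.11 -16.66 -0.007")

```text
t: 2.6
ee_pos: [0.4552, 0.1255, 0.0432]
ee_rot: [0.001, 0.106, 0.994, 0.0]
contact_force: [0.3, -0.2, 0.7]
gripper_width: 0.075
```

Request:
move_arm(moves="0 0 0 0;0 0 0 0;0 0 0 0;0 0 0 0;0 0 0 0;0 0 1 0;0 0 3 0;0 0 6 0;0 0 9 0;0 0 12 0", hand=3.5, newtons=35)

```text
t: 3.6
ee_pos: [0.4543, 0.1252, 0.164]
ee_rot: [0.0, 0.106, 0.994, 0.0]
contact_force: [0.9, 0.5, 0.1]
gripper_width: 0.0353
```

```bash
python3 - <<'E'
from st import *
st(); st(10)
E
```

```text
t 3.60 cm [45.43 12.52 16.4 ] longaxis -12.19 w 35.3 F [0.92 0.53 0.14] T [-0.0114  0.0006  0.0265] sd [0. 0. 0.] q6 -1.35
t 4.10 cm [45.36 12.52 16.1 ] longaxis -12.19 w 34.6 F [ 0.55 -0.23  0.2 ] T [ 0.0145  0.0061 -0.0121] sd [0.0484 0.0418 0.0209] q6 -1.35
```

```bash
python3 - <<'E'
from meas import *
f=snap('wrist','w2');blocks(f); f=snap('top','t2'); print(); blocks(f)
E
```

```text
px [240.  47.] xy cm 31.49 14.01 zt 4.51  87x44 long axis -6.0 deg hsv [ 88. 201.  93.]
px [ 32. 133.] xy cm 34.49 -10.20 zt 4.47  78x46 long axis 44.0 deg hsv [140. 165. 143.]
px [256. 182.] xy cm 45.36 12.59 zt 4.52  97x44 long axis -12.0 deg hsv [ 16. 120. 197.]
px [145. 211.] xy cm 46.07 -0.82 zt 4.50  97x46 long axis 0.8 deg hsv [ 16. 120. 193.]
px [277. 282.] xy cm 58.55 12.53 zt 4.49  36x26 long axis -4.2 deg hsv [ 16. 121. 187.]
px [ 74. 345.] xy cm 61.54 -16.04 zt 4.50  56x11 long axis -12.9 deg hsv [ 16. 119. 191.]
px [288. 330.] xy cm 65.72 12.61 zt 4.52  41x17 long axis 78.4 deg hsv [ 16. 122. 166.]
px [439. 354.] xy cm 74.57 32.32 zt 4.47  33x17 long axis 24.9 deg hsv [140.  162.  123.5]

px [172. 117.] xy cm 75.12 27.85 zt 4.36  97x47 long axis 80.1 deg hsv [140. 164.  93.]
px [224. 158.] xy cm 63.49 12.96 zt 4.42  64x45 long axis -4.5 deg hsv [ 17. 119. 126.]
px [ 31. 163.] xy cm 62.03 67.85 zt 3.95  92x32 long axis 58.9 deg hsv [ 12. 170.  53.]
px [323. 171.] xy cm 60.42 -13.58 zt 4.39  99x45 long axis -19.7 deg hsv [ 16. 119. 126.]
px [266. 173.] xy cm 59.56 1.61 zt 4.39  97x44 long axis -11.2 deg hsv [ 88. 188. 107.]
px [275. 224.] xy cm 46.05 -0.95 zt 4.40  95x42 long axis 0.7 deg hsv [ 16. 119. 127.]
px [507. 241.] xy cm 42.36 -63.17 zt 4.85  59x18 long axis -5.7 deg hsv [40. 21. 44.]
px [313. 271.] xy cm 33.92 -11.02 zt 4.41  95x45 long axis 43.8 deg hsv [140. 158.  96.]
px [269. 380.] xy cm 6.69 0.10 zt 4.89  80x14 long axis -88.8 deg hsv [23. 35. 65.]
```

View pics/w2.png

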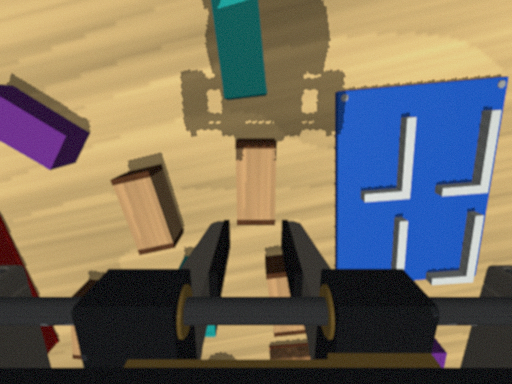

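Nothing was gripped: the fingers were still closing when I lifted. The block is undisturbed at px (256,182). I'll pre-set the opening and wait longer.

Request:
move_arm(moves="0 0.05 0 0;0 0.05 0 0;0 0.05 -3 0;0 0.05 -6 0;0 0.05 -9 0;0 0.05 -11 0;0 0.05 -11.9 0;0 0.05 -11.9 0;0 0.05 -11.9 0;0 0.05 -11.9 0", hand=6)

```text
t: 5.2
ee_pos: [0.4557, 0.1257, 0.0445]
ee_rot: [0.001, 0.106, 0.994, 0.0]
contact_force: [0.6, 0.6, 0.7]
gripper_width: 0.0599
```

Request:
move_arm(moves="0 0 0 0;0 0 0 0;0 0 0 0;0 0 0 0;0 0 0 0;0 0 0 0;0 0 0 0;0 0 0 0;0 0 0 0;0 0 0 0", hand=3.5, newtons=35)

```text
t: 6.2
ee_pos: [0.4544, 0.1257, 0.0431]
ee_rot: [-0.0, 0.106, 0.994, 0.0]
contact_force: [0.6, 0.1, 0.8]
gripper_width: 0.0349
```

Request:
move_arm(moves="0 0 1 0;0 0 3 0;0 0 6 0;0 0 9 0;0 0 12 0;0 0 14 0;0 0 14 0;0 0 14 0;0 0 14 0;0 0 14 0")

```text
t: 7.2
ee_pos: [0.4534, 0.1257, 0.1815]
ee_rot: [-0.001, 0.106, 0.994, -0.0]
contact_force: [-0.5, -0.3, -0.2]
gripper_width: 0.0352
```

```bash
python3 - <<'E'
from st import *
st(10)
E
```

```text
t 7.70 cm [45.44 12.57 18.31] longaxis -12.19 w 34.9 F [-0.04 -0.27 -0.07] T [ 0.0029 -0.0066 -0.0136] sd [0.0244 0.0237 0.022 ] q6 -1.35
```

```bash
python3 - <<'E'
from meas import *
f=snap('wrist','w3');blocks(f); f=snap('side','s3')
E
```

```text
px [240.  47.] xy cm 31.18 14.06 zt 4.51  93x45 long axis -6.1 deg hsv [ 88. 201.  93.]
px [ 38. 126.] xy cm 33.85 -10.82 zt 4.47  97x46 long axis 44.1 deg hsv [140. 165. 143.]
px [255. 177.] xy cm 45.35 12.59 zt 4.53  96x44 long axis -12.0 deg hsv [ 16. 120. 196.]
px [151. 204.] xy cm 46.02 -0.80 zt 4.51  98x46 long axis 0.7 deg hsv [ 16. 120. 193.]
px [276. 277.] xy cm 59.48 12.54 zt 4.51  55x28 long axis -4.5 deg hsv [ 16. 120. 191.]
```

View pics/w3.png

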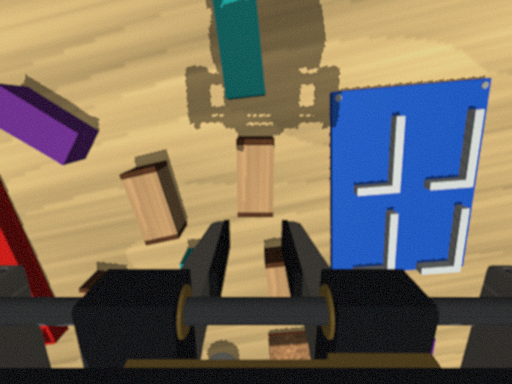

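View pics/s3.png

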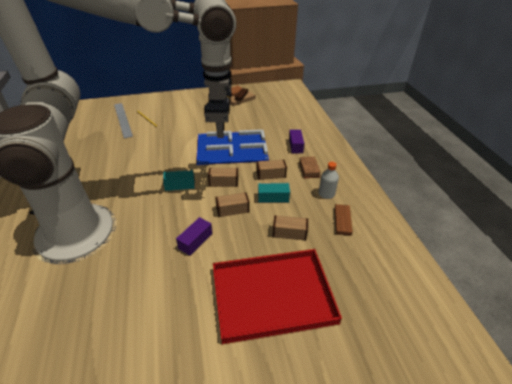

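```bash
python3 - <<'E'
from meas import *
s=bot.get_state(); p=np.array(s['ee_pos'])
for n in ['wrist','side','top']:
    f=grab_frame(n); tip=p-[0,0,.025]
    print(n,proj(f,[p,tip,[p[0],p[1],.02],[p[0],p[1],.2+p[2]]]).round(0).tolist(), ray(f,256,192)[0].round(3))
    C=cloud(f)
    if n!='wrist':
        m=(C[:,:,2]>.10)&(C[:,:,2]<.9)&(abs(C[:,:,0]-p[0])<.2)&(abs(C[:,:,1]-p[1])<.2)&(f['depth']>0)
        Q=C[m]; print('low pts',Q[np.argsort(Q[:,2])][:300].mean(0).round(3))
        for a in range(10,40,2):
            q=Q[(Q[:,2]>a/100)&(Q[:,2]<a/100+.02)]
            if len(q): print(a,len(q),q.min(0).round(3),q.max(0).round(3))
E
```

```text
wrist [[255.0, 228.0], [255.0, 215.0], [255.0, 176.0], [-619.0, 1915297.0]] [0.376 0.143 0.36 ]
side [[221.0, 135.0], [221.0, 142.0], [223.0, 177.0], [216.0, 69.0]] [ 0.354 -0.767  0.754]
low pts [0.448 0.079 0.258]
18 19 [0.44  0.093 0.19 ] [0.468 0.144 0.2  ]
20 44 [0.441 0.089 0.201] [0.469 0.145 0.22 ]
22 50 [0.438 0.09  0.22 ] [0.461 0.103 0.24 ]
24 17 [0.437 0.089 0.24 ] [0.457 0.096 0.248]
26 15 [0.41  0.035 0.278] [0.501 0.196 0.28 ]
28 218 [0.407 0.033 0.28 ] [0.502 0.197 0.3  ]
30 305 [0.406 0.027 0.3  ] [0.503 0.209 0.32 ]
32 236 [0.407 0.029 0.32 ] [0.478 0.135 0.34 ]
34 130 [0.418 0.078 0.34 ] [0.477 0.093 0.359]
36 279 [0.417 0.078 0.36 ] [0.491 0.14  0.38 ]
38 170 [0.417 0.084 0.38 ] [0.492 0.121 0.4  ]
top [[217.0, 219.0], [218.0, 220.0], [224.0, 226.0], [205.0, 207.0]] [0.348 0.016 1.123]
low pts [0.438 0.063 0.312]
26 6 [0.408 0.05  0.275] [0.46 0.08 0.28]
28 54 [0.408 0.048 0.28 ] [0.473 0.177 0.3  ]
30 276 [0.406 0.028 0.3  ] [0.47  0.178 0.32 ]
32 293 [0.407 0.028 0.32 ] [0.47  0.079 0.324]
36 28 [0.418 0.107 0.365] [0.426 0.136 0.378]
38 9 [0.418 0.109 0.394] [0.422 0.135 0.4  ]
```

```bash
python3 - <<'E'
from meas import *
s=bot.get_state(); p=np.array(s['ee_pos']); print(p)
f=grab_frame('wrist'); C=cloud(f)
for (u,v) in [(205,262),(215,245),(222,235),(226,226),(228,224),(284,224),(287,226),(292,235),(300,250)]:
    print(u,v,C[v,u].round(3),round(float(f['depth'][v,u]),3))
m=(C[:,:,2]>.1)&(f['depth']>0); Q=C[m]; i=np.argsort(Q[:,2])[:10]; print(Q[i].round(3))
i=cv2.imread('pics/s3.png'); cv2.imwrite('pics/s3c.png',cv2.resize(i[60:200,160:300],None,fx=4,fy=4,interpolation=cv2.INTER_CUBIC))
E
```

```text
[0.45436066 0.12570319 0.18310822]
205 262 [0.439 0.105 0.246] 0.129
215 245 [0.44  0.106 0.226] 0.148
222 235 [0.441 0.109 0.214] 0.16
226 226 [0.442 0.109 0.2  ] 0.174
228 224 [0.441 0.111 0.198] 0.176
284 224 [0.449 0.146 0.198] 0.175
287 226 [0.449 0.148 0.202] 0.172
292 235 [0.45  0.149 0.212] 0.162
300 250 [0.45  0.151 0.232] 0.143
[[0.463 0.142 0.189]
 [0.441 0.104 0.189]
 [0.452 0.152 0.189]
 [0.441 0.103 0.189]
 [0.449 0.145 0.189]
 [0.442 0.106 0.19 ]
 [0.451 0.149 0.19 ]
 [0.453 0.108 0.19 ]
 [0.441 0.106 0.19 ]
 [0.461 0.143 0.19 ]]
```

View pics/s3c.png

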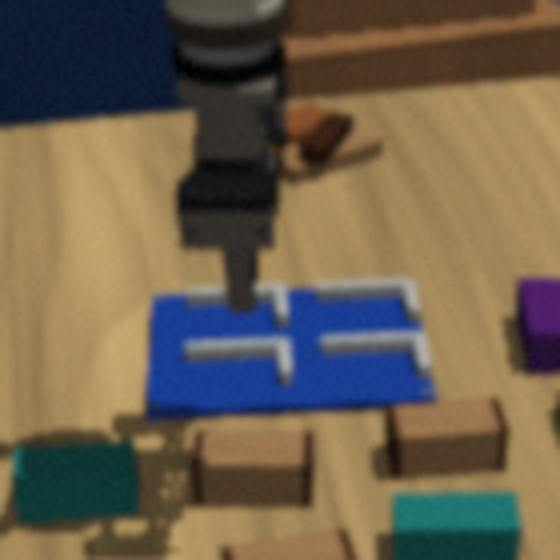

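The depth data puts the fingertips about 6 mm *above* the reported TCP height. That is about 31 mm higher than documented, and the gripper body is raised by the same amount, so the fingers closed above the block. I'll go 31 mm lower and watch the force.

Request:
move_arm(moves="0 0 -1 0;0 0 -3 0;0 0 -6 0;0 0 -9 0;0 0 -11 0;0 0 -12 0;0 0 -12.2 0;0 0 -12.2 0;0 0 -12.2 0;0 0 -12.2 0", hand=6.5)

```text
t: 9.0
ee_pos: [0.4554, 0.1257, 0.0622]
ee_rot: [0.001, 0.106, 0.994, 0.0]
contact_force: [-1.0, 0.8, -0.0]
gripper_width: 0.0647
```

Request:
move_arm(moves="0 0 -0.5 0;0 0 -1 0;0 0 -1.5 0;0 0 -2 0;0 0 -2.5 0;0 0 -3 0;0 0 -4 0;0 0 -4.6 0;0 0 -5 0;0 0 -5 0")

```text
t: 10.0
ee_pos: [0.4538, 0.1257, 0.0103]
ee_rot: [-0.001, 0.106, 0.994, -0.0]
contact_force: [-0.0, 0.4, 0.1]
gripper_width: 0.0653
```

```bash
python3 - <<'E'
from meas import *
from st import *
st()
f=snap('side'); C=cloud(f)
cv2.imwrite('pics/s4c.png',cv2.resize(f['img'][100:220,160:300,::-1],None,fx=4,fy=4,interpolation=cv2.INTER_CUBIC))
f=snap('wrist','w4')
E
```

```text
t 10.00 cm [45.38 12.57  1.03] longaxis -12.19 w 65.3 F [-0.03  0.41  0.14] T [0.0122 0.0188 0.0084] sd [0. 0. 0.] q6 -1.35
```

View pics/s4c.png

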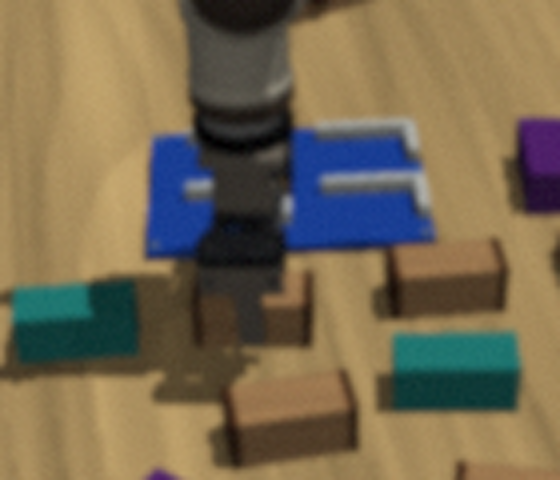

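View pics/w4.png

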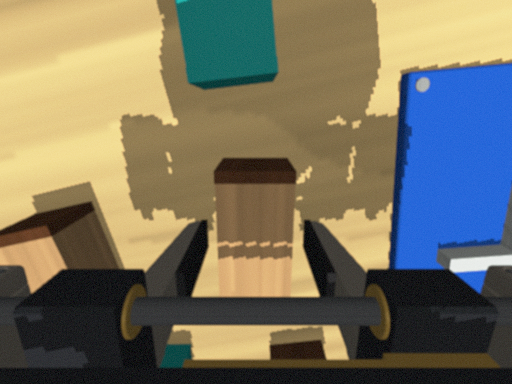

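The fingers now straddle the block. Closing, then lifting.

Request:
move_arm(moves="0 0 0 0;0 0 0 0;0 0 0 0;0 0 0 0;0 0 0 0;0 0 0 0;0 0 0 0;0 0 0 0;0 0 0 0;0 0 0 0", hand=3.5, newtons=40)

```text
t: 11.1
ee_pos: [0.4546, 0.1256, 0.0114]
ee_rot: [0.0, 0.106, 0.994, -0.0]
contact_force: [-1.2, -0.5, 5.6]
gripper_width: 0.0437
```

Request:
move_arm(moves="0 0 1 0;0 0 3 0;0 0 6 0;0 0 9 0;0 0 12 0;0 0 14 0;0 0 14 0;0 0 14 0;0 0 14 0;0 0 14 0")

```text
t: 12.1
ee_pos: [0.4531, 0.1257, 0.1493]
ee_rot: [-0.002, 0.106, 0.994, -0.0]
contact_force: [-1.4, 0.2, -3.0]
gripper_width: 0.0439
```

```bash
python3 - <<'E'
from st import *
st(10)
E
```

```text
t 12.60 cm [45.44 12.57 15.11] longaxis -12.19 w 43.6 F [-0.02 -0.04 -2.8 ] T [0.0108 0.0193 0.0102] sd [0.0186 0.0372 0.0282] q6 -1.35
```

Request:
move_arm(moves="4.9 -1.05 0 0;9.8 -2.1 0 0;9.8 -2.1 0 0;9.8 -2.1 0 0;9.8 -2.1 0 0;9.8 -2.1 0 0;9.8 -2.1 0 0;9.8 -2.1 0 0;9.8 -2.1 0 0;9.8 -2.1 0 0")

```text
t: 13.6
ee_pos: [0.5523, 0.1047, 0.1513]
ee_rot: [0.0, 0.106, 0.994, -0.0]
contact_force: [0.2, 0.0, -3.5]
gripper_width: 0.0437
```

```bash
python3 - <<'E'
from st import *
st(12)
E
```

```text
t 14.20 cm [55.23 10.47 15.11] longaxis -12.19 w 43.6 F [ 0.27  0.11 -2.83] T [0.0179 0.0311 0.0029] sd [0.0277 0.0195 0.0256] q6 -1.39
```

Request:
move_arm(moves="-4.9 1.05 0 0;-9.8 2.1 0 0;-9.8 2.1 0 0;-9.8 2.1 0 0;-9.8 2.1 0 0;-9.8 2.1 0 0;-9.8 2.1 0 0;-9.8 2.1 0 0;-9.8 2.1 0 0;-9.8 2.1 0 0")

```text
t: 15.2
ee_pos: [0.4545, 0.1256, 0.151]
ee_rot: [-0.0, 0.106, 0.994, -0.0]
contact_force: [-0.5, -0.8, -2.6]
gripper_width: 0.0433
```

```bash
python3 - <<'E'
from st import *
st(12)
E
```

```text
t 15.80 cm [45.44 12.57 15.11] longaxis -12.19 w 43.7 F [ 0.    0.18 -2.75] T [-0.0045 -0.0322  0.0007] sd [0.0323 0.0215 0.0204] q6 -1.35
```

Block 1 clearly rattles: Ty went from +0.031 to -0.032 N m, exactly what a ball running 54 mm would give. It goes to the tray, so I'll measure the tray.

```bash
python3 - <<'E'
from meas import *
f=snap('top'); img=f['img'].astype(int)
red=((img[:,:,0]>90)&(img[:,:,1]<70)&(img[:,:,2]<70)).astype(np.uint8)
n,l,st_,ce=cv2.connectedComponentsWithStats(red); i=1+np.argmax(st_[1:,4]); print(st_[i],ce[i])
c=max(cv2.findContours((l==i).astype(np.uint8),0,1)[0],key=len)
r=cv2.minAreaRect(c); 
for u,v in cv2.boxPoints(r): print(onz(f,u,v,0.03).round(3)[:2], onz(f,u,v,0.0).round(3)[:2])
blocks(f)
E
```

```text
[ 354  159   74  103 6633] [388.64525856 212.2418212 ]
[ 0.641 -0.223] [ 0.649 -0.229]
[ 0.645 -0.426] [ 0.653 -0.438]
[ 0.368 -0.412] [ 0.369 -0.424]
[ 0.367 -0.217] [ 0.367 -0.223]
px [172. 118.] xy cm 75.13 27.83 zt 4.36  96x47 long axis 79.3 deg hsv [140. 164.  93.]
px [224. 158.] xy cm 63.20 12.99 zt 4.37  69x45 long axis -5.0 deg hsv [ 16. 119. 127.]
px [ 31. 163.] xy cm 62.09 67.98 zt 3.96  96x32 long axis 58.9 deg hsv [ 12. 170.  53.]
px [323. 171.] xy cm 60.40 -13.57 zt 4.42  98x45 long axis -20.0 deg hsv [ 16. 119. 126.]
px [266. 174.] xy cm 59.57 1.61 zt 4.39  97x44 long axis -11.3 deg hsv [ 88.  187.5 107. ]
px [275. 224.] xy cm 46.05 -0.95 zt 4.42  94x42 long axis 0.7 deg hsv [ 16. 119. 127.]
px [507. 240.] xy cm 42.38 -63.34 zt 4.91  60x17 long axis -5.4 deg hsv [38. 22. 44.]
px [314. 271.] xy cm 33.90 -11.01 zt 4.39  96x44 long axis 43.6 deg hsv [140. 158.  96.]
px [268. 380.] xy cm 6.69 0.09 zt 4.97  80x15 long axis -89.2 deg hsv [23. 35. 65.]
```

Request:
move_arm(moves="0 -4.8 0 0.1;0 -9.6 0 0.213;0 -14.5 0 0.213;0 -19.4 0 0.213;0 -24.2 0 0.213;-0.5 -29 0 0.213;-1 -34 0 0.213;-1.4 -39 0 0.213;-1.4 -44 0 0.213;-1.4 -48.6 0 0.213")

```text
t: 16.85
ee_pos: [0.4399, -0.3627, 0.1511]
ee_rot: [0.0, 0.0, 1.0, -0.0]
contact_force: [0.2, -0.4, -3.3]
gripper_width: 0.0439
```

Request:
move_arm(moves="0 0 -3 0;0 0 -6 0;0 0 -9 0;0 0 -11 0;0 0 -12.5 0;0 0 -13.3 0;0 0 -13.4 0;0 0 -13.4 0;0 0 -13.4 0;0 0 -13.4 0")

```text
t: 17.85
ee_pos: [0.4407, -0.3608, 0.0179]
ee_rot: [0.0, -0.0, 1.0, -0.001]
contact_force: [0.8, -0.0, -3.0]
gripper_width: 0.0435
```

```bash
python3 - <<'E'
from st import *
st(2); snap('wrist','w5')
E
```

```text
t 17.95 cm [ 44.06 -36.06   1.76] longaxis 0.01 w 43.8 F [ 0.44 -0.12 -2.88] T [ 0.0282 -0.0133  0.0073] sd [0.007  0.0046 0.0008] q6 -2.47
```

View pics/w5.png

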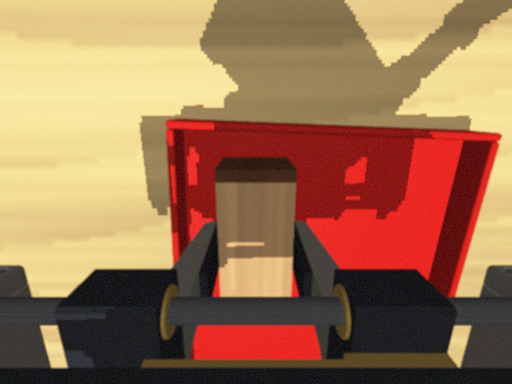

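Request:
move_arm(moves="0 0 -0.15 0;0 0 -0.15 0;0 0 -0.15 0;0 0 -0.15 0;0 0 -0.15 0;0 0 -0.15 0;0 0 2 0;0 0 6 0;0 0 10 0;0 0 13 0", hand=5.8)

```text
t: 19.0
ee_pos: [0.4409, -0.3609, 0.1499]
ee_rot: [0.001, -0.0, 1.0, -0.001]
contact_force: [0.5, 0.1, -0.2]
gripper_width: 0.0582
```

Request:
move_arm(moves="0.2 4.8 0 0;0.4 9.6 0 0;0.6 14.4 0 0;0.8 19.2 0 0;1 24 0 0;1.2 28.8 0 0;1.6 32.5 0 0;1.95 35.15 0 0.012;1.95 35.15 0 0.012;1.95 35.15 0 0.012", hand=6.5)

```text
t: 20.0
ee_pos: [0.4599, -0.0089, 0.1472]
ee_rot: [0.0, -0.007, 1.0, -0.0]
contact_force: [0.1, -0.6, -1.1]
gripper_width: 0.0648
```

```bash
python3 - <<'E'
from st import *
from meas import *
st(); f=snap('wrist','w6'); blocks(f); f=snap('top','t6'); blocks(f)
E
```

```text
t 20.00 cm [45.99 -0.89 14.72] longaxis 0.77 w 64.8 F [ 0.07 -0.55 -1.14] T [ 0.0174 -0.0082  0.0266] sd [0. 0. 0.] q6 -1.87
px [414.  44.] xy cm 31.98 13.92 zt 4.51  78x46 long axis -5.7 deg hsv [ 88. 213. 144.]
px [150.  60.] xy cm 33.76 -10.92 zt 4.50  98x45 long axis 43.8 deg hsv [140. 163. 136.]
px [256. 186.] xy cm 46.05 -0.82 zt 4.52  96x44 long axis 0.5 deg hsv [ 16. 121. 180.]
px [279. 276.] xy cm 57.47 2.10 zt 4.50  57x45 long axis -10.9 deg hsv [ 88. 208. 146.]
px [172. 118.] xy cm 75.18 27.90 zt 4.37  98x47 long axis 79.7 deg hsv [140. 164.  93.]
px [223. 165.] xy cm 61.78 13.09 zt 4.39  97x44 long axis -4.9 deg hsv [ 16. 119. 125.]
px [ 31. 163.] xy cm 62.06 67.93 zt 3.97  94x32 long axis 58.7 deg hsv [ 12. 169.  53.]
px [324. 166.] xy cm 61.30 -13.87 zt 4.42  79x45 long axis -20.1 deg hsv [ 16. 119. 128.]
px [408. 233.] xy cm 44.04 -36.10 zt 4.88  95x45 long axis 0.1 deg hsv [ 17. 119. 125.]
px [275. 235.] xy cm 43.40 -0.97 zt 4.39  42x42 long axis -89.3 deg hsv [ 16. 119. 126.]
px [508. 241.] xy cm 42.36 -63.26 zt 5.06  60x18 long axis -4.7 deg hsv [38. 22. 45.]
px [316. 273.] xy cm 33.79 -11.14 zt 4.39  92x44 long axis 43.4 deg hsv [140. 158.  96.]
px [210. 281.] xy cm 31.31 15.44 zt 4.41  92x21 long axis -0.4 deg hsv [ 88. 196. 106.]
```

View pics/t6.png

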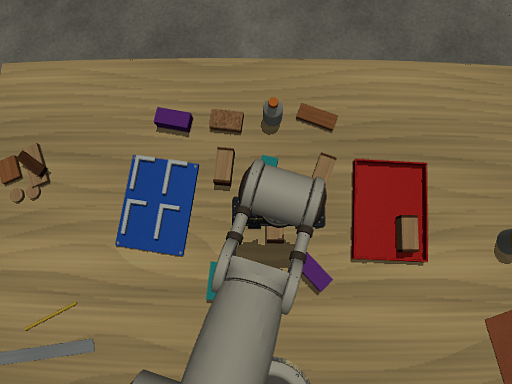

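Block 1 lies flat in the tray at px (408,233). The next block is centred under the wrist camera at (256,186). Descending.

Request:
move_arm(moves="0.06 0.04 -3 0;0.06 0.04 -6 0;0.06 0.04 -9 0;0.06 0.04 -11 0;0.06 0.04 -12.6 0;0.06 0.04 -13.6 0;0.06 0.04 -13.7 0;0.06 0.04 -13.7 0;0.06 0.04 -13.7 0;0.06 0.04 -13.7 0")

```text
t: 21.1
ee_pos: [0.4613, -0.0087, 0.011]
ee_rot: [0.001, -0.006, 1.0, -0.0]
contact_force: [-0.4, 0.1, -0.5]
gripper_width: 0.0652
```

Request:
move_arm(moves="0 0 0 0;0 0 0 0;0 0 0 0;0 0 0 0;0 0 0 0;0 0 0 0;0 0 0 0;0 0 0 0;0 0 0 0;0 0 0 0", hand=3.5, newtons=40)

```text
t: 22.1
ee_pos: [0.4606, -0.0084, 0.0103]
ee_rot: [0.0, -0.006, 1.0, -0.0]
contact_force: [-2.4, 0.9, 5.4]
gripper_width: 0.0435
```

Request:
move_arm(moves="0 0 1 0;0 0 3 0;0 0 6 0;0 0 9 0;0 0 12 0;5 0 14 0;10 0 14 0;10 0 14 0;10 0 14 0;10 0 14 0")

```text
t: 23.1
ee_pos: [0.559, -0.0082, 0.1494]
ee_rot: [-0.001, -0.006, 1.0, 0.0]
contact_force: [-1.2, 0.4, -2.7]
gripper_width: 0.0441
```

```bash
python3 - <<'E'
from st import *
for i in range(8): grab_frame('wrist')
st(14)
E
```

```text
t 24.20 cm [56.05 -0.84 15.01] longaxis 0.70 w 43.9 F [ 0.06 -0.17 -2.37] T [ 0.0217  0.0138 -0.003 ] sd [0.0339 0.0222 0.0222] q6 -1.81
```

Request:
move_arm(moves="-5 0 0 0;-10 0 0 0;-10 0 0 0;-10 0 0 0;-10 0 0 0;-10 0 0 0;-10 0 0 0;-10 0 0 0;-10 0 0 0;-10 0 0 0")

```text
t: 25.2
ee_pos: [0.4606, -0.0084, 0.15]
ee_rot: [-0.0, -0.006, 1.0, 0.0]
contact_force: [0.6, 0.1, -2.6]
gripper_width: 0.0437
```

```bash
python3 - <<'E'
from st import *
st(14)
E
```

```text
t 25.90 cm [46.05 -0.84 15.01] longaxis 0.70 w 43.9 F [ 0.08  0.02 -2.22] T [ 0.038  -0.0051  0.0066] sd [0.0281 0.0249 0.0346] q6 -1.86
```

Request:
move_arm(moves="5 0 0 0;10 0 0 0;10 0 0 0;10 0 0 0;10 0 0 0;10 0 0 0;10 0 0 0;10 0 0 0;10 0 0 0;10 0 0 0")

```text
t: 26.9
ee_pos: [0.5604, -0.0084, 0.1503]
ee_rot: [0.0, -0.006, 1.0, -0.0]
contact_force: [0.4, 1.0, -3.2]
gripper_width: 0.0439
```

```bash
python3 - <<'E'
from st import *
st(14)
E
```

```text
t 27.60 cm [56.05 -0.84 15.01] longaxis 0.70 w 43.6 F [-0.06  0.02 -2.31] T [ 0.0258  0.0096 -0.0096] sd [0.0402 0.0269 0.0221] q6 -1.81
```

Request:
move_arm(moves="-5 0 0 0;-10 0 0 0;-10 0 0 0;-10 0 0 0;-10 0 0 0;-10 0 0 0;-10 0 0 0;-10 0 0 0;-10 0 0 0;-10 0 0 0")

```text
t: 28.6
ee_pos: [0.4606, -0.0084, 0.15]
ee_rot: [-0.0, -0.006, 1.0, 0.0]
contact_force: [-0.3, 0.6, -2.2]
gripper_width: 0.044
```

```bash
python3 - <<'E'
from st import *
st(14)
E
```

```text
t 29.30 cm [46.05 -0.84 15.01] longaxis 0.70 w 43.8 F [-0.37 -0.03 -2.41] T [ 0.0192 -0.0145 -0.0035] sd [0.0251 0.0243 0.0326] q6 -1.86
```

Request:
move_arm(moves="-4 0 0 0;-7 0 0 0;-7 0 0 0;-7 0 0 0;-7 0 0 0;-2 0 0 0;3 0 0 0;3 0 0 0;3 0 0 0;3 0 0 0")

```text
t: 30.3
ee_pos: [0.4903, -0.0083, 0.1501]
ee_rot: [-0.0, -0.006, 1.0, 0.0]
contact_force: [-0.3, -1.1, -2.4]
gripper_width: 0.0441
```

```bash
python3 - <<'E'
from st import *
for i in range(6): grab_frame('wrist')
st(24)
E
```

```text
t 31.80 cm [49.05 -0.84 15.01] longaxis 0.70 w 43.7 F [-0.15  0.03 -2.21] T [ 0.0023  0.0004 -0.0082] sd [0.032  0.0291 0.0321] q6 -1.85
```

Request:
move_arm(moves="4 0 0 0;7 0 0 0;7 0 0 0;7 0 0 0;7 0 0 0;5 0 0 0;0 0 0 0;0 0 0 0;0 0 0 0;0 0 0 0")

```text
t: 32.8
ee_pos: [0.4915, -0.0087, 0.1512]
ee_rot: [0.001, -0.006, 1.0, -0.0]
contact_force: [0.7, -0.4, -2.6]
gripper_width: 0.0436
```

```bash
python3 - <<'E'
from st import *
for i in range(6): grab_frame('wrist')
st(24)
E
```

```text
t 34.30 cm [49.05 -0.84 15.01] longaxis 0.70 w 43.8 F [-0.04  0.1  -2.37] T [ 0.0196  0.0031 -0.0031] sd [0.0231 0.0263 0.024 ] q6 -1.85
```

Block 2 is sound: at the same pose, Ty was 0.000 and 0.003 after opposite jerks, and the earlier ±0.01 depended on the pose. It goes into the lower-right bay (L at px 163,217), staged 5 mm short of both fences.

Request:
move_arm(moves="-0.8 4 0 -0.07;-1.6 8 0 -0.141;-2.4 12 0 -0.141;-3.2 16.5 0 -0.141;-4 21 0 -0.141;-4.5 25 0 -0.141;-4.5 28.04 0 -0.141;-4.5 28.04 0 -0.141;-4.5 28.04 0 -0.141;-4.5 28.04 0 -0.141")

```text
t: 35.3
ee_pos: [0.4455, 0.2711, 0.15]
ee_rot: [-0.0, 0.065, 0.998, -0.0]
contact_force: [0.0, 0.2, -2.7]
gripper_width: 0.0441
```

Request:
move_arm(moves="0 0 -2 0;0 0 -4.5 0;0 0 -7 0;0 0 -9 0;0 0 -10.5 0;0 0 -11.5 0;0 0 -12 0;0 0 -12 0;0 0 -12 0;0 0 -12 0")

```text
t: 36.3
ee_pos: [0.4463, 0.2722, 0.0311]
ee_rot: [0.001, 0.064, 0.998, 0.0]
contact_force: [0.4, -0.2, -2.7]
gripper_width: 0.0436
```

```bash
python3 - <<'E'
from st import *
st(2); f=snap('wrist','w7'); f=snap('top')
cv2.imwrite('pics/t7c.png',cv2.resize(f['img'][140:270,100:230,::-1],None,fx=4,fy=4,interpolation=cv2.INTER_CUBIC))
E
```

```text
t 36.40 cm [44.6  27.22  3.08] longaxis -7.37 w 43.5 F [-0.19 -0.45 -1.35] T [-0.0195  0.0005 -0.0433] sd [0.019  0.0107 0.0267] q6 -1.13
```

View pics/w7.png

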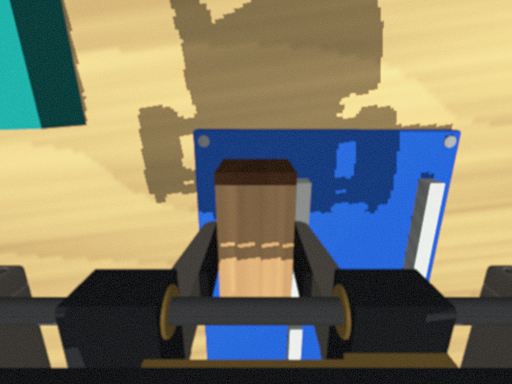

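View pics/t7c.png

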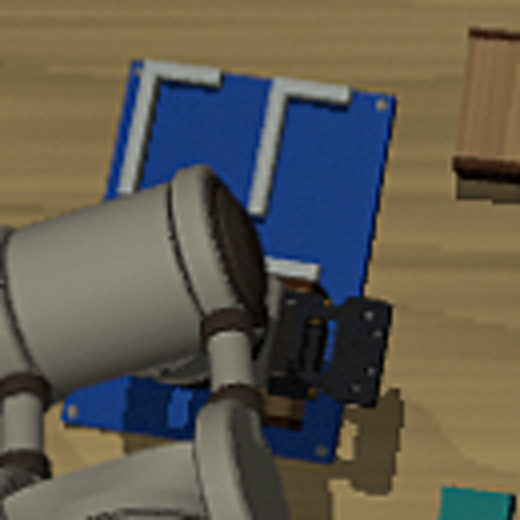

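Request:
move_arm(moves="0 0 -0.35 0;0 0 -0.7 0;0.01 0.1 -0.7 0;0.03 0.2 -0.7 0;0.04 0.3 -0.7 0;0.05 0.4 -0.7 0;0.06 0.5 -0.7 0;0.06 0.5 -0.7 0;0.06 0.5 -0.7 0;0.06 0.5 -0.7 0")

```text
t: 37.5
ee_pos: [0.4461, 0.277, 0.0231]
ee_rot: [0.0, 0.064, 0.998, -0.0]
contact_force: [0.4, 0.4, -2.3]
gripper_width: 0.0435
```

```bash
python3 - <<'E'
from st import *
st(3)
E
```

```text
t 37.65 cm [44.61 27.7   2.31] longaxis -7.38 w 43.7 F [-0.1   0.24 -2.21] T [-0.004   0.0269  0.0088] sd [0.0133 0.0498 0.0318] q6 -1.12
```

Free so far. Pushing a little further in +y, then reading the force.

Request:
move_arm(moves="0.01 0.05 0 0;0.01 0.1 0 0;0.02 0.15 0 0;0.02 0.2 0 0;0.03 0.25 0 0;0.03 0.25 0 0;0.03 0.25 0 0;0.03 0.25 0 0;0.03 0.25 0 0;0.03 0.25 0 0")

```text
t: 38.65
ee_pos: [0.4462, 0.2786, 0.0231]
ee_rot: [-0.0, 0.064, 0.998, -0.001]
contact_force: [-1.0, -4.4, 0.3]
gripper_width: 0.0436
```

```bash
python3 - <<'E'
from st import *
st(3)
E
```

```text
t 38.80 cm [44.62 27.86  2.31] longaxis -7.38 w 43.9 F [-1.14 -5.44 -0.01] T [-0.9542  0.1415 -0.1591] sd [0.0337 0.0084 0.0242] q6 -1.11
```

Request:
move_arm(moves="0.1 -0.01 0 0;0.2 -0.02 0 0;0.3 -0.03 0 0;0.4 -0.05 0 0;0.5 -0.06 0 0;0.5 -0.06 0 0;0.5 -0.06 0 0;0.5 -0.06 0 0;0.5 -0.06 0 0;0.5 -0.06 0 0")

```text
t: 39.8
ee_pos: [0.4494, 0.2781, 0.0225]
ee_rot: [-0.002, 0.064, 0.998, -0.001]
contact_force: [-5.8, -4.2, 2.5]
gripper_width: 0.044
```

```bash
python3 - <<'E'
from st import *
st(3)
E
```

```text
t 39.95 cm [44.94 27.81  2.25] longaxis -7.37 w 44.1 F [-5.66 -4.56  2.51] T [-0.7645  0.8889 -0.0945] sd [0.0255 0.0077 0.0305] q6 -1.12
```

Request:
move_arm(moves="0 0 0 0;0 0 0 0;0 0 0 0;0 0 0 0;0 0 0 0;0 0 0 0;0 0 0 0;0 0 0 0;0 0 0 0;0 0 0 0", hand=5.2)

```text
t: 40.95
ee_pos: [0.4514, 0.2789, 0.0231]
ee_rot: [0.0, 0.064, 0.998, 0.0]
contact_force: [-0.2, 0.3, 0.1]
gripper_width: 0.0522
```

```bash
python3 - <<'E'
from st import *
st(3)
E
```

```text
t 41.10 cm [45.14 27.89  2.31] longaxis -7.38 w 51.9 F [ 0.73 -0.25 -0.05] T [0.017  0.0029 0.0216] sd [0.0337 0.013  0.0289] q6 -1.12
```

Request:
move_arm(moves="0.02 0.15 0 0;0.04 0.3 0 0;0.05 0.4 0 0;0.06 0.45 0 0;0.07 0.5 0 0;0.07 0.55 0 0;0.07 0.58 0 0;0.07 0.58 0 0;0.07 0.58 0 0;0.07 0.58 0 0")

```text
t: 42.1
ee_pos: [0.4517, 0.2819, 0.0231]
ee_rot: [-0.001, 0.064, 0.998, -0.003]
contact_force: [-1.5, -12.1, 6.5]
gripper_width: 0.0517
```

```bash
python3 - <<'E'
from st import *
st(3)
E
```

```text
t 42.25 cm [45.16 28.19  2.3 ] longaxis -7.32 w 52.2 F [ -1.68 -11.89   6.24] T [-2.2146  0.3336 -0.0741] sd [0.0195 0.0184 0.0029] q6 -1.11
```

Request:
move_arm(moves="-0.03 -0.25 0 0;-0.07 -0.58 0 0;-0.07 -0.58 0 0;-0.07 -0.58 2 0;-0.07 -0.58 5 0;-0.07 -0.58 8 0;-1 -0.6 10 0;-5 -0.2 11 0;-9 0.6 11 0;-9 0.6 11 0")

```text
t: 43.25
ee_pos: [0.3581, 0.2914, 0.1326]
ee_rot: [-0.001, 0.063, 0.998, 0.0]
contact_force: [-0.1, -0.7, -1.2]
gripper_width: 0.0523
```

```bash
python3 - <<'E'
from st import *
st(); f=snap('wrist','w8'); f=snap('top','t8')
cv2.imwrite('pics/t8c.png',cv2.resize(f['img'][140:270,100:230,::-1],None,fx=4,fy=4,interpolation=cv2.INTER_CUBIC))
E
```

```text
t 43.25 cm [35.81 29.14 13.26] longaxis -7.21 w 52.3 F [-0.14 -0.65 -1.17] T [ 0.0381  0.005  -0.0038] sd [0. 0. 0.] q6 -1.03
```

View pics/w8.png

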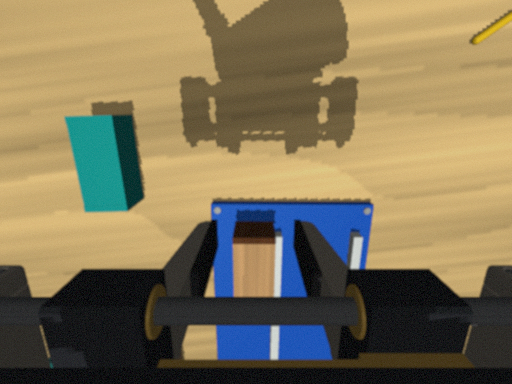

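View pics/t8c.png

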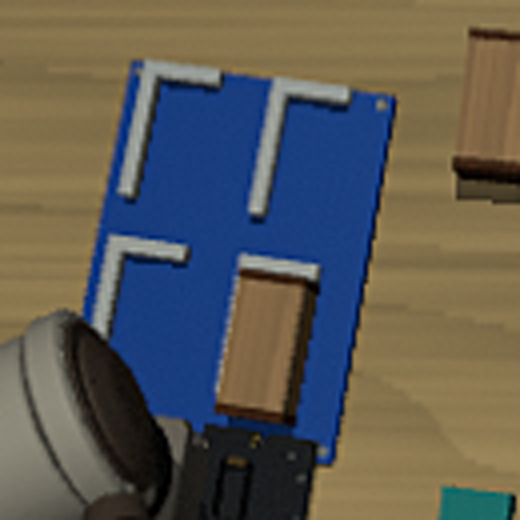

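The block is seated along both fences (crop (265,345)). Now a light push on its -x end with closed fingers to make sure of the end fence.

Request:
move_arm(moves="0 0 -1 0;0 0 -3 0;0 0 -5.5 0;0 0 -8 0;0 0 -9.5 0;0 0 -10.5 0;0 0 -11.2 0;0 0 -11.2 0;1 -0.13 -11.2 0;2 -0.26 -11.2 0", hand=0)

```text
t: 44.35
ee_pos: [0.3838, 0.2884, 0.022]
ee_rot: [0.001, 0.064, 0.998, 0.0]
contact_force: [-0.1, 0.7, 1.3]
gripper_width: 0.0004
```

Request:
move_arm(moves="0.15 -0.02 0 0;0.3 -0.04 0 0;0.45 -0.06 0 0;0.6 -0.08 0 0;0.75 -0.1 0 0;0.9 -0.12 0 0;0.9 -0.12 0 0;0.9 -0.12 0 0;0.9 -0.12 0 0;0.9 -0.12 0 0")

```text
t: 45.35
ee_pos: [0.391, 0.2869, 0.0211]
ee_rot: [0.0, 0.064, 0.998, -0.0]
contact_force: [0.3, -0.2, -0.5]
gripper_width: 0.0004
```

```bash
python3 - <<'E'
from st import *
st(2)
E
```

```text
t 45.45 cm [39.1  28.69  2.11] longaxis -7.38 w 0.3 F [-0.32 -0.04  0.08] T [0.0275 0.0007 0.0045] sd [0.0206 0.0111 0.009 ] q6 -1.06
```

Request:
move_arm(moves="0.06 -0.01 0 0;0.12 -0.02 0 0;0.18 -0.02 0 0;0.24 -0.03 0 0;0.3 -0.04 0 0;0.36 -0.05 0 0;0.42 -0.06 0 0;0.42 -0.06 0 0;0.42 -0.06 0 0;0.42 -0.06 0 0")

```text
t: 46.45
ee_pos: [0.3936, 0.2865, 0.021]
ee_rot: [-0.002, 0.064, 0.998, -0.0]
contact_force: [-6.6, 1.1, 7.5]
gripper_width: 0.0006
```

```bash
python3 - <<'E'
from st import *
st(2)
E
```

```text
t 46.55 cm [39.36 28.65  2.1 ] longaxis -7.38 w 0.3 F [-8.78  1.22  7.05] T [ 0.269   1.3138 -0.0118] sd [0.0239 0.0213 0.0204] q6 -1.06
```

The block is pressed against the end fence at 8.8 N. Backing off and moving to the block at px (223,165).

Request:
move_arm(moves="-0.5 0.06 0 0;-1.5 0.2 0 0;-1.5 0.2 3 0;-1.5 0.2 7 0;-1.5 0.2 11 0;-0.5 -1 13 0;3 -3.5 13 0;7 -6 13 0;11 -8.5 13 0.044;15 -11 13 0.044", hand=6.5)

```text
t: 47.55
ee_pos: [0.5466, 0.1752, 0.1512]
ee_rot: [0.001, 0.042, 0.999, -0.0]
contact_force: [0.3, 1.1, -0.2]
gripper_width: 0.065
```

Request:
move_arm(moves="3.8 -2.4 0 0;7.4 -4.5 0 0;7.4 -4.5 0 0;7.4 -4.5 0 0;7.4 -4.5 0 0;7.4 -4.5 0 0;7.4 -4.5 0 0;7.4 -4.5 0 0;7.4 -4.5 0 0;7.4 -4.5 0 0")

```text
t: 48.55
ee_pos: [0.6192, 0.1314, 0.1512]
ee_rot: [0.0, 0.042, 0.999, 0.0]
contact_force: [0.1, -0.1, -0.4]
gripper_width: 0.0651
```

```bash
python3 - <<'E'
from st import *
from meas import *
st(); f=snap('wrist','w9'); blocks(f); f=snap('top','t9'); print(); blocks(f)
E
```

```text
t 48.55 cm [61.92 13.14 15.12] longaxis -4.85 w 65.1 F [ 0.15 -0.13 -0.4 ] T [ 0.0671 -0.0061  0.0305] sd [0. 0. 0.] q6 -1.47
px [397.  28.] xy cm 47.89 27.42 zt 5.69  45x41 long axis 82.4 deg hsv [ 16. 120. 188.]
px [148. 171.] xy cm 59.46 1.71 zt 4.50  98x45 long axis -11.3 deg hsv [ 88. 206. 160.]
px [255. 183.] xy cm 61.73 13.18 zt 4.53  97x44 long axis -4.7 deg hsv [ 16. 120. 196.]
px [ 20. 190.] xy cm 60.34 -13.06 zt 4.47  98x39 long axis -19.2 deg hsv [ 16. 120. 187.]
px [387. 265.] xy cm 73.21 28.76 zt 3.97  85x6 long axis 81.8 deg hsv [140. 164.  61.]

px [ 31. 163.] xy cm 62.05 67.93 zt 3.96  94x31 long axis 59.0 deg hsv [ 12. 170.  53.]
px [323. 171.] xy cm 60.40 -13.55 zt 4.41  98x45 long axis -19.6 deg hsv [ 16. 119. 126.]
px [266. 173.] xy cm 59.60 1.61 zt 4.40  98x44 long axis -11.3 deg hsv [ 88. 188. 107.]
px [409. 233.] xy cm 44.03 -36.08 zt 4.90  95x46 long axis 0.7 deg hsv [ 17. 119. 124.]
px [507. 240.] xy cm 42.41 -63.41 zt 4.85  60x21 long axis -5.9 deg hsv [40.  21.5 44. ]
px [313. 271.] xy cm 33.91 -11.02 zt 4.39  96x44 long axis 43.7 deg hsv [140. 158.  96.]
px [222. 280.] xy cm 31.03 12.57 zt 4.38  95x17 long axis -6.1 deg hsv [ 88. 201.  57.]
px [269. 380.] xy cm 6.72 0.08 zt 4.91  80x14 long axis -89.5 deg hsv [23. 35. 64.]
```

View pics/w9.png

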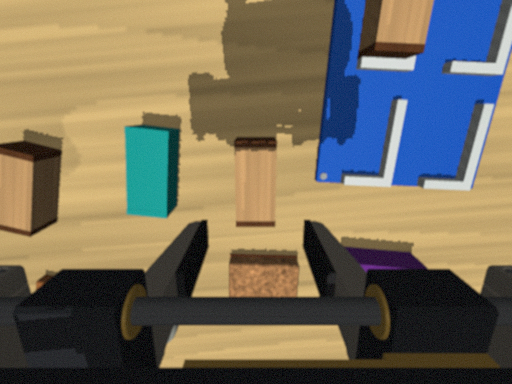

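View pics/t9.png

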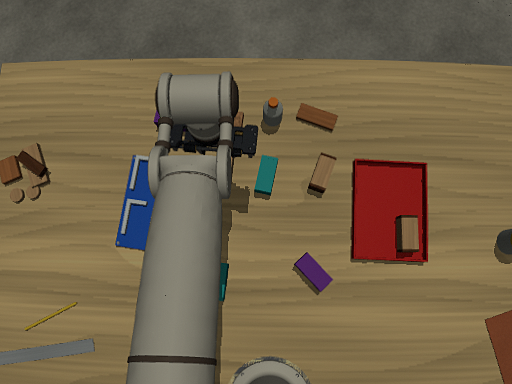

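Request:
move_arm(moves="-0.15 0.03 -3 0;-0.15 0.03 -6 0;-0.15 0.03 -9 0;-0.15 0.03 -11 0;-0.15 0.03 -12.6 0;-0.15 0.03 -13.6 0;-0.15 0.03 -14.05 0;-0.15 0.03 -14.05 0;-0.15 0.03 -14.05 0;-0.15 0.03 -14.05 0")

```text
t: 49.65
ee_pos: [0.6187, 0.1316, 0.0118]
ee_rot: [0.001, 0.042, 0.999, 0.0]
contact_force: [-0.3, -0.1, 0.1]
gripper_width: 0.0655
```

Request:
move_arm(moves="0 0 0 0;0 0 0 0;0 0 0 0;0 0 0 0;0 0 0 0;0 0 0 0;0 0 0 0;0 0 0 0;0 0 0 0;0 0 0 0", hand=3.5, newtons=40)

```text
t: 50.65
ee_pos: [0.6179, 0.1316, 0.0109]
ee_rot: [0.0, 0.042, 0.999, -0.0]
contact_force: [-0.7, -1.0, 4.0]
gripper_width: 0.0435
```

Request:
move_arm(moves="0 0 1 0;0 0 3 0;0 0 6 0;0 0 9 0;0 0 12 0;-5 0.4 14 0;-10 0.8 14 0;-10 0.8 14 0;-5 0.4 14 0;0 0 14 0")

```text
t: 51.65
ee_pos: [0.6167, 0.1319, 0.15]
ee_rot: [-0.001, 0.042, 0.999, -0.0]
contact_force: [1.4, 0.2, -0.2]
gripper_width: 0.0435
```

```bash
python3 - <<'E'
from st import *
for i in range(14): grab_frame('wrist')
st(18)
E
```

```text
t 53.25 cm [61.75 13.16 15.06] longaxis -4.86 w 43.8 F [-0.08 -0.13 -0.98] T [ 0.0194 -0.0043 -0.0094] sd [0.0269 0.0264 0.025 ] q6 -1.47
```

Request:
move_arm(moves="-4.9 0.4 0 0;-9.8 0.8 0 0;-9.8 0.8 0 0;-9.8 0.8 0 0;-9.8 0.8 0 0;-9.8 0.8 0 0;-9.8 0.8 0 0;-9.8 0.8 0 0;-9.8 0.8 0 0;-9.8 0.8 0 0")

```text
t: 54.25
ee_pos: [0.5196, 0.1396, 0.1506]
ee_rot: [-0.0, 0.042, 0.999, 0.0]
contact_force: [0.9, -0.2, -0.5]
gripper_width: 0.0438
```

```bash
python3 - <<'E'
from st import *
for i in range(4): grab_frame('wrist')
st(18)
E
```

```text
t 55.35 cm [51.94 13.96 15.06] longaxis -4.86 w 43.5 F [ 0.03  0.07 -1.1 ] T [ 0.0037 -0.0006  0.0014] sd [0.0336 0.0182 0.0245] q6 -1.45
```

Block 3 is sound: it weighs only about 0.11 kg and shows no moment shift. It goes to the lower-left bay (L at px 130,212).

Request:
move_arm(moves="-1.2 4.5 0 -0.044;-2.5 9 0 -0.044;-3.7 13.5 0 -0.044;-5 18 0 -0.044;-6.34 22.5 0 -0.044;-6.34 22.5 0 -0.044;-6.34 22.5 0 -0.044;-6.34 22.5 0 -0.044;-6.34 22.5 0 -0.044;-6.34 22.5 0 -0.044")

```text
t: 56.35
ee_pos: [0.4567, 0.3635, 0.1506]
ee_rot: [0.0, 0.065, 0.998, -0.0]
contact_force: [-0.9, -0.4, -0.8]
gripper_width: 0.0439
```

Request:
move_arm(moves="0 0 -2 0;0 0 -4.5 0;0 0 -7 0;0 0 -9 0;0 0 -10.5 0;0 0 -11.5 0;0 0 -12 0;0 0 -12 0;0 0 -12 0;0 0 -12 0")

```text
t: 57.35
ee_pos: [0.4568, 0.365, 0.0317]
ee_rot: [0.001, 0.064, 0.998, 0.0]
contact_force: [-0.6, -0.7, -0.9]
gripper_width: 0.0438
```

```bash
python3 - <<'E'
from st import *
st(2); f=snap('wrist','w10')
E
```

```text
t 57.45 cm [45.65 36.49  3.14] longaxis -7.37 w 43.6 F [ 0.61  0.29 -0.88] T [ 0.0175 -0.0032  0.0111] sd [0.0048 0.0188 0.0042] q6 -0.97
```

View pics/w10.png

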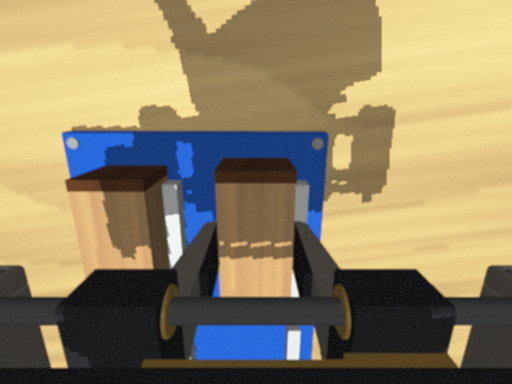

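Request:
move_arm(moves="0 0 -0.4 0;0 0 -0.78 0;0.01 0.1 -0.78 0;0.03 0.2 -0.78 0;0.04 0.3 -0.78 0;0.05 0.4 -0.78 0;0.06 0.45 -0.78 0;0.07 0.5 -0.78 0;0.07 0.55 -0.78 0;0.07 0.55 -0.78 0")

```text
t: 58.5
ee_pos: [0.4567, 0.3699, 0.0228]
ee_rot: [-0.0, 0.064, 0.998, -0.0]
contact_force: [-0.7, -3.1, 2.3]
gripper_width: 0.044
```

```bash
python3 - <<'E'
from st import *
st(3)
E
```

```text
t 58.65 cm [45.67 36.99  2.28] longaxis -7.38 w 43.6 F [-0.15 -2.91  1.74] T [-0.5144  0.0135 -0.0613] sd [0.0452 0.0205 0.0263] q6 -0.97
```

Side contact. Now the end fence.

Request:
move_arm(moves="0.1 -0.01 0 0;0.2 -0.02 0 0;0.3 -0.03 0 0;0.4 -0.04 0 0;0.5 -0.05 0 0;0.55 -0.06 0 0;0.55 -0.06 0 0;0.55 -0.06 0 0;0.55 -0.06 0 0;0.55 -0.06 0 0")

```text
t: 59.65
ee_pos: [0.4601, 0.3695, 0.0229]
ee_rot: [-0.002, 0.064, 0.998, -0.001]
contact_force: [-8.5, -3.9, 9.3]
gripper_width: 0.0434
```

```bash
python3 - <<'E'
from st import *
st(3)
E
```

```text
t 59.80 cm [46.01 36.95  2.29] longaxis -7.37 w 44.1 F [-8.53 -2.95  9.1 ] T [-0.5713  1.2587 -0.0603] sd [0.0242 0.0057 0.0469] q6 -0.97
```

Request:
move_arm(moves="0 0 0 0;0 0 0 0;0 0 0 0;0 0 0 0;0 0 0 0;0 0 0 0;0 0 0 0;0 0 0 0;0 0 0 0;0 0 0 0", hand=5.2)

```text
t: 60.8
ee_pos: [0.4622, 0.3695, 0.0228]
ee_rot: [-0.0, 0.064, 0.998, -0.0]
contact_force: [-0.7, 0.1, 0.7]
gripper_width: 0.0522
```

Request:
move_arm(moves="0.02 0.15 0 0;0.04 0.3 0 0;0.05 0.4 0 0;0.06 0.45 0 0;0.07 0.5 0 0;0.07 0.55 0 0;0.07 0.57 0 0;0.07 0.57 0 0;0.07 0.57 0 0;0.07 0.57 0 0")

```text
t: 61.8
ee_pos: [0.4627, 0.3732, 0.0227]
ee_rot: [-0.001, 0.064, 0.998, -0.002]
contact_force: [-1.6, -9.1, 5.4]
gripper_width: 0.0518
```

```bash
python3 - <<'E'
from st import *
st(3)
E
```

```text
t 61.95 cm [46.27 37.32  2.27] longaxis -7.36 w 52.1 F [-1.36 -8.22  5.26] T [-1.5818  0.2281 -0.0377] sd [0.025  0.0046 0.0113] q6 -0.96
```

Request:
move_arm(moves="-0.03 -0.25 0 0;-0.07 -0.57 0 0;-0.07 -0.57 0 0;-0.07 -0.57 2 0;-0.07 -0.57 5 0;-0.07 -0.57 8 0;-1 -0.5 10 0;-5 0 11 0;-8.5 0.5 11 0;-8.5 0.5 11 0")

```text
t: 62.95
ee_pos: [0.3744, 0.381, 0.1328]
ee_rot: [-0.001, 0.063, 0.998, 0.0]
contact_force: [0.4, -1.4, 0.3]
gripper_width: 0.0519
```

```bash
python3 - <<'E'
from st import *
st()
f=snap('top')
st()
cv2.imwrite('pics/t11c.png',cv2.resize(f['img'][140:270,100:230,::-1],None,fx=4,fy=4,interpolation=cv2.INTER_CUBIC))
E
```

```text
t 62.95 cm [37.44 38.1  13.28] longaxis -7.20 w 51.9 F [ 0.43 -1.38  0.29] T [-0.0357 -0.0227 -0.0103] sd [0. 0. 0.] q6 -0.88
t 63.00 cm [37.64 38.08 13.29] longaxis -7.25 w 52.3 F [ 0.29 -0.06 -0.59] T [ 0.0365 -0.0023 -0.0067] sd [0. 0. 0.] q6 -0.88
```

View pics/t11c.png

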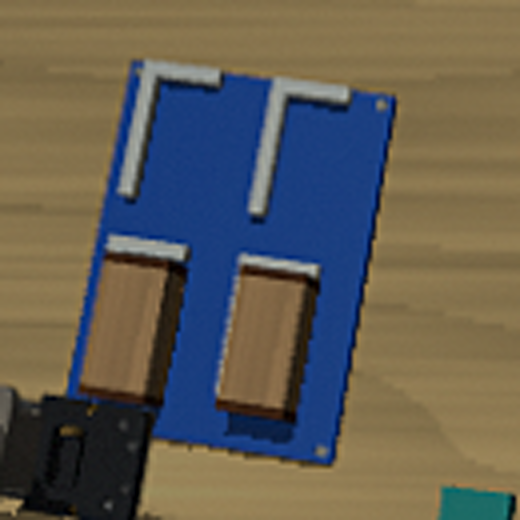

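Request:
move_arm(moves="0 0 -1 0;0 0 -3 0;0 0 -5.5 0;0 0 -8 0;0 0 -9.5 0;0 0 -10.5 0;0 0 -11.1 0;0 0 -11.1 0;1 -0.13 -11.1 0;1.8 -0.24 -11.1 0", hand=0)

```text
t: 64.0
ee_pos: [0.3977, 0.3783, 0.023]
ee_rot: [0.001, 0.064, 0.998, 0.001]
contact_force: [-0.9, 0.9, 0.2]
gripper_width: 0.0005
```

Request:
move_arm(moves="0.15 -0.02 0 0;0.3 -0.04 0 0;0.45 -0.06 0 0;0.6 -0.08 0 0;0.7 -0.09 0 0;0.8 -0.1 0 0;0.9 -0.12 0 0;1 -0.13 0 0;1.05 -0.14 0 0;1.05 -0.14 0 0")

```text
t: 65.0
ee_pos: [0.4055, 0.3765, 0.0217]
ee_rot: [-0.001, 0.064, 0.998, -0.0]
contact_force: [-4.2, -0.2, 3.6]
gripper_width: -0.0001
```

```bash
python3 - <<'E'
from st import *
st(3)
E
```

```text
t 65.15 cm [40.55 37.65  2.17] longaxis -7.38 w 0.3 F [-5.43  0.92  3.84] T [0.1092 0.8051 0.0097] sd [0.0376 0.0292 0.0282] q6 -0.91
```

Request:
move_arm(moves="-0.5 0.06 0 0;-1.5 0.2 0 0;-1.5 0.2 3 0;-1.5 0.2 7 0;-1.5 0.2 11 0;-0.5 -1 13 0;1.5 -5.5 13 0;3.2 -10 13 -0.1;5 -14.5 13 -0.217;6.8 -19 13 -0.217", hand=6.5)

```text
t: 66.15
ee_pos: [0.4745, 0.1849, 0.1519]
ee_rot: [0.001, 0.173, 0.985, 0.0]
contact_force: [-0.2, -0.3, 0.4]
gripper_width: 0.0648
```

Request:
move_arm(moves="1.8 -4.5 0 0;3.6 -9 0 0;5.4 -13.5 0 0;7.2 -18 0 0;9 -22.5 0 0;10.8 -27 0 0;12.6 -31.5 0 0;12.95 -32.2 0 0;12.95 -32.2 0 0;12.95 -32.2 0 0")

```text
t: 67.15
ee_pos: [0.6034, -0.1341, 0.1515]
ee_rot: [-0.0, 0.172, 0.985, 0.0]
contact_force: [0.1, -0.0, 0.1]
gripper_width: 0.0652
```

```bash
python3 - <<'E'
from st import *
from meas import *
st(); f=snap('wrist','w12'); blocks(f); f=snap('top','t12'); print(); blocks(f)
E
```

```text
t 67.15 cm [ 60.34 -13.41  15.15] longaxis -19.77 w 65.2 F [ 0.11 -0.04  0.08] T [-0.0198 -0.0056 -0.0108] sd [0. 0. 0.] q6 -1.64
px [30. 16.] xy cm 37.32 -27.95 zt 3.12  43x5 long axis 89.0 deg hsv [  1. 219. 205.]
px [ 18. 121.] xy cm 44.78 -34.76 zt 4.91  75x46 long axis 3.6 deg hsv [ 16. 120. 105.]
px [388. 129.] xy cm 59.48 1.67 zt 4.50  97x45 long axis -11.3 deg hsv [ 88. 209. 165.]
px [255. 184.] xy cm 60.27 -13.43 zt 4.52  96x44 long axis -20.0 deg hsv [ 16. 119. 206.]
px [405. 260.] xy cm 74.61 0.21 zt 4.89  46x14 long axis 86.2 deg hsv [36. 18. 88.]

px [172. 118.] xy cm 75.11 27.85 zt 4.37  97x46 long axis 78.3 deg hsv [140. 164.  92.]
px [ 31. 163.] xy cm 62.00 67.86 zt 3.97  93x32 long axis 59.0 deg hsv [ 12. 170.  53.]
px [266. 173.] xy cm 59.57 1.62 zt 4.40  97x44 long axis -11.3 deg hsv [ 88. 188. 106.]
px [132. 220.] xy cm 46.36 36.79 zt 5.56  97x45 long axis -7.3 deg hsv [ 17. 120. 123.]
px [166. 225.] xy cm 45.19 27.65 zt 5.58  97x46 long axis -6.8 deg hsv [ 17. 119. 124.]
px [404. 234.] xy cm 43.93 -34.88 zt 4.89  95x46 long axis 3.9 deg hsv [ 17. 119. 124.]
px [508. 241.] xy cm 42.42 -63.27 zt 5.17  60x19 long axis -7.6 deg hsv [40. 23. 44.]
px [216. 281.] xy cm 31.18 13.97 zt 4.41  95x45 long axis -5.9 deg hsv [ 88. 189. 104.]
```

View pics/w12.png

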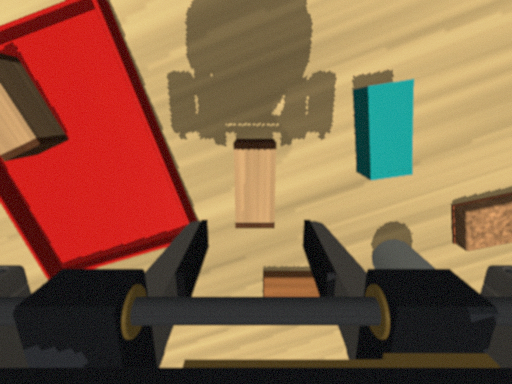

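View pics/t12.png

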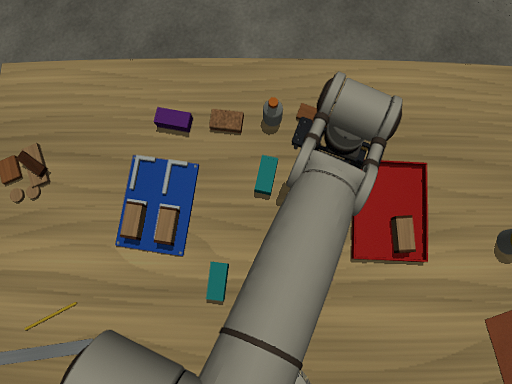

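The block in the tray was nudged about 1 cm (the announced disturbance) but is still inside. Gripping and testing the last block, centred at wrist px (255,184).

Request:
move_arm(moves="-0.05 0 -3 0;-0.05 0 -6 0;-0.05 0 -9 0;-0.05 0 -11 0;-0.05 0 -12.6 0;-0.05 0 -13.6 0;-0.05 0 -14.08 0;-0.05 0 -14.08 0;-0.05 0 -14.08 0;-0.05 0 -14.08 0")

```text
t: 68.25
ee_pos: [0.6043, -0.136, 0.0122]
ee_rot: [0.001, 0.172, 0.985, -0.0]
contact_force: [-0.4, -0.3, -0.9]
gripper_width: 0.0652
```

Request:
move_arm(moves="0 0 0 0;0 0 0 0;0 0 0 0;0 0 0 0;0 0 0 0;0 0 0 0;0 0 0 0;0 0 0 0;0 0 0 0;0 0 0 0", hand=3.5, newtons=40)

```text
t: 69.25
ee_pos: [0.6037, -0.1356, 0.0113]
ee_rot: [0.0, 0.172, 0.985, 0.0]
contact_force: [0.3, 1.8, 3.7]
gripper_width: 0.0437
```

Request:
move_arm(moves="0 0 1 0;0 0 3 0;0 0 6 0;0 0 9 0;0 0 12 0;-4.7 1.7 14 0;-9.4 3.4 14 0;-9.4 3.4 14 0;-4.7 1.7 14 0;0 0 14 0")

```text
t: 70.25
ee_pos: [0.602, -0.135, 0.1495]
ee_rot: [-0.002, 0.172, 0.985, 0.0]
contact_force: [1.6, -0.5, -3.5]
gripper_width: 0.0441
```

```bash
python3 - <<'E'
from st import *
for i in range(14): grab_frame('wrist')
st(18)
E
```

```text
t 71.85 cm [ 60.35 -13.56  15.1 ] longaxis -19.81 w 44.0 F [-0.13 -0.17 -3.94] T [0.0063 0.0236 0.0068] sd [0.0287 0.0265 0.0301] q6 -1.64
```

Request:
move_arm(moves="-4.7 1.7 0 0;-9.4 3.4 0 0;-9.4 3.4 0 0;-9.4 3.4 0 0;-9.4 3.4 0 0;-9.4 3.4 0 0;-9.4 3.4 0 0;-9.4 3.4 0 0;-9.4 3.4 0 0;-9.4 3.4 0 0")

```text
t: 72.85
ee_pos: [0.5096, -0.1017, 0.1509]
ee_rot: [-0.0, 0.172, 0.985, 0.0]
contact_force: [0.4, 1.3, -3.3]
gripper_width: 0.0434
```

```bash
python3 - <<'E'
from st import *
for i in range(4): grab_frame('wrist')
st(18)
E
```

```text
t 73.95 cm [ 50.94 -10.16  15.1 ] longaxis -19.81 w 43.9 F [-0.01  0.13 -4.02] T [-0.0084 -0.0433  0.0118] sd [0.0246 0.0217 0.0209] q6 -1.65
```

Block 4 rattles: the moment shifted by 0.068 N m, and it weighs about 0.41 kg, above the 0.30 kg maximum for a sound one. It goes to the tray beside the first.

Request:
move_arm(moves="1 -4 0 0.1;2 -8 0 0.2;3.5 -12 0 0.3;5 -16.5 0 0.346;6.1 -20 0 0.346;6.1 -21.8 0 0.346;6.1 -21.8 0 0.346;6.1 -21.8 0 0.346;6.1 -21.8 0 0.346;6.1 -21.8 0 0.346")

```text
t: 74.95
ee_pos: [0.5704, -0.3182, 0.1511]
ee_rot: [-0.0, -0.001, 1.0, 0.0]
contact_force: [0.0, -0.1, -2.9]
gripper_width: 0.0433
```

Request:
move_arm(moves="0 0 -3 0;0 0 -6 0;0 0 -9 0;0 0 -11 0;0 0 -12.5 0;0 0 -13.3 0;0 0 -13.5 0;0 0 -13.5 0;0 0 -13.5 0;0 0 -13.5 0")

```text
t: 75.95
ee_pos: [0.5709, -0.32, 0.0169]
ee_rot: [0.001, -0.0, 1.0, -0.0]
contact_force: [-0.2, -0.4, -3.2]
gripper_width: 0.0437
```

```bash
python3 - <<'E'
from st import *
st(2); snap('wrist','w13')
E
```

```text
t 76.05 cm [ 57.07 -31.98   1.66] longaxis 0.01 w 43.9 F [ 0.6   0.22 -3.51] T [-0.     -0.0371 -0.0433] sd [0.025  0.0273 0.0134] q6 -2.27
```

View pics/w13.png

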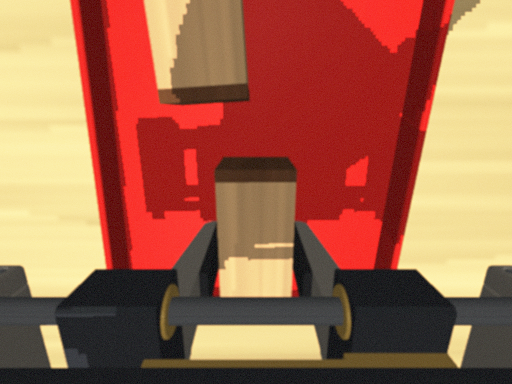

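Request:
move_arm(moves="0 0 -0.1 0;0 0 -0.1 0;0 0 -0.1 0;0 0 -0.1 0;0 0 -0.1 0;0 0 -0.1 0;0 0 2 0;0 0 6 0;0 0 10 0;0 0 14 0", hand=5.8)

```text
t: 77.1
ee_pos: [0.5702, -0.3194, 0.1574]
ee_rot: [-0.0, -0.0, 1.0, 0.0]
contact_force: [1.2, -1.1, -0.1]
gripper_width: 0.058
```

Request:
move_arm(moves="-3 3 0 0;-6 6 0 0;-9 9.5 1 0;-12 13.5 2 0;-15 17.5 4 0;-17 22 6 0;-18 26 6 0;-18 30 6 0;-18 30 6 0;-18 30 6 0")

```text
t: 78.1
ee_pos: [0.3905, -0.0194, 0.2162]
ee_rot: [0.0, -0.001, 1.0, -0.0]
contact_force: [1.0, -0.5, -0.4]
gripper_width: 0.0583
```

```bash
python3 - <<'E'
from st import *
from meas import *
st(); f=snap('top','t14'); blocks(f)
cv2.imwrite('pics/t14c.png',cv2.resize(f['img'][145:265,105:215,::-1],None,fx=5,fy=5,interpolation=cv2.INTER_CUBIC))
f=snap('side','s14')
E
```

```text
t 78.10 cm [39.05 -1.94 21.62] longaxis 0.14 w 58.3 F [ 1.01 -0.45 -0.41] T [0.0291 0.058  0.0114] sd [0. 0. 0.] q6 -1.93
px [172. 118.] xy cm 75.14 27.88 zt 4.33  97x46 long axis 79.1 deg hsv [140. 164.  93.]
px [ 31. 163.] xy cm 62.05 67.87 zt 3.94  95x32 long axis 59.1 deg hsv [ 12. 168.  53.]
px [266. 173.] xy cm 59.61 1.61 zt 4.41  98x44 long axis -11.2 deg hsv [ 88. 187. 107.]
px [392. 185.] xy cm 56.93 -32.05 zt 4.89  95x45 long axis -0.3 deg hsv [ 17. 119. 126.]
px [132. 220.] xy cm 46.36 36.86 zt 5.57  97x46 long axis -7.6 deg hsv [ 17. 119. 124.]
px [166. 225.] xy cm 45.19 27.68 zt 5.56  97x46 long axis -7.2 deg hsv [ 17. 119. 125.]
px [404. 234.] xy cm 43.93 -34.89 zt 4.88  95x46 long axis 4.1 deg hsv [ 17. 119. 125.]
px [507. 240.] xy cm 42.36 -63.27 zt 4.85  60x18 long axis -5.4 deg hsv [40. 21. 44.]
px [216. 280.] xy cm 31.19 13.99 zt 4.42  95x44 long axis -6.7 deg hsv [ 88. 189. 106.]
```

View pics/t14.png

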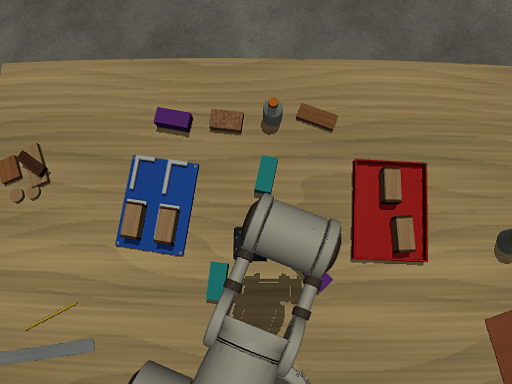

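View pics/t14c.png

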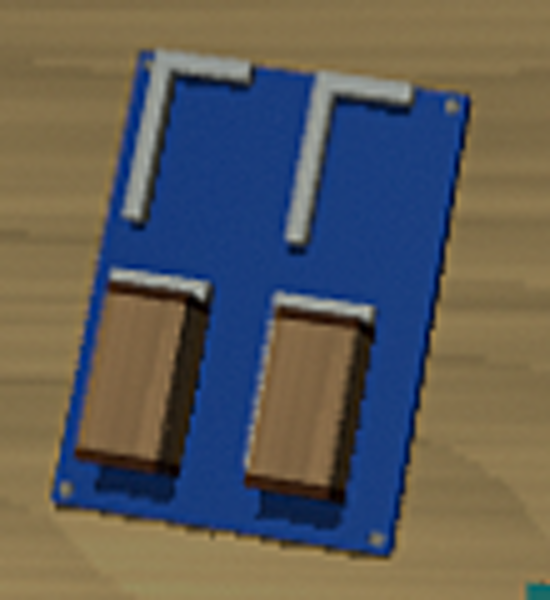

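View pics/s14.png

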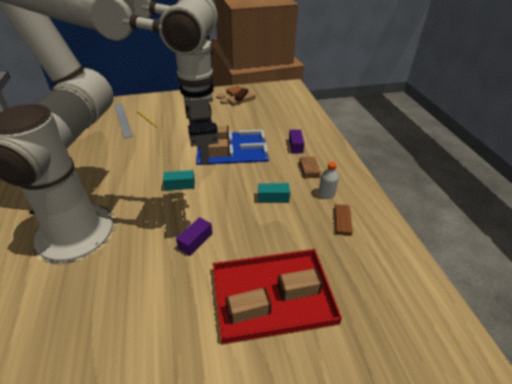

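Both tray blocks are in and the bystanders are untouched. I'll look at the fence gaps from above the +x/+y side with the wrist camera.

Request:
move_arm(moves="0 4.9 0 0;1 9.7 0 0;2.5 14.4 0 0;4.5 19 0 0;7 23.3 0 0;9.5 27.6 0 0;12.5 31.5 0 0;15.5 35.5 0 0;18.5 39 0 0;21 42 0 0")

```text
t: 79.2
ee_pos: [0.603, 0.4003, 0.2144]
ee_rot: [-0.0, 0.001, 1.0, -0.0]
contact_force: [1.4, 0.2, 0.1]
gripper_width: 0.0577
```

```bash
python3 - <<'E'
from st import *
for i in range(4): grab_frame('top')
st(); f=snap('wrist','w15'); C=cloud(f)
np.savez('w15.npz',C=C,img=f['img'])
print(proj(f,[[.46,.37,.05],[.45,.277,.05]]))
E
```

```text
t 79.40 cm [60.14 39.89 21.39] longaxis -0.08 w 57.9 F [-0.07 -0.98  0.  ] T [ 0.0006  0.018  -0.0557] sd [0. 0. 0.] q6 -1.15
[[229.75232879  55.15713459]
 [147.3418689   45.61334759]]
```

View pics/w15.png

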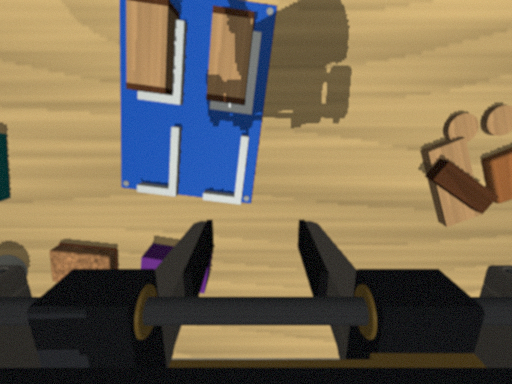

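```bash
python3 - <<'E'
import cv2
i=cv2.imread('pics/w15.png'); cv2.imwrite('pics/w15c.png',cv2.resize(i[0:120,115:285],None,fx=4.7,fy=4.7,interpolation=cv2.INTER_CUBIC))
E
```

```text
(no output)
```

View pics/w15c.png

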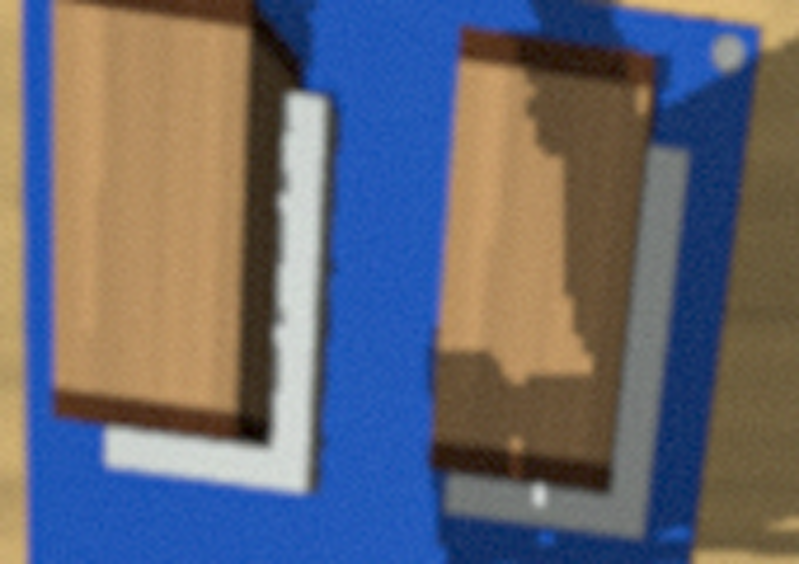

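The crop shows no blue gap between either block and its two fences, and both blocks are parallel to their fences. Handing in.

```bash
python3 - <<'E'
from h import *
print(order.job_done()); print(bot.get_state()['t'])
E
```

```text
the job is handed in; nothing more can be done
None
the job is handed in; nothing more can be done
```

I sorted all four blocks that were on the bench and handed the job in at about 79 s. Two blocks rattled and are in the red tray. Two were sound and are in the two lower bays of the blue pallet.

**How I told them apart:** I lifted each block, jerked it lengthwise both ways and read the wrist moment.
- **Rattling:** the two in the tray shifted by 0.063 and 0.068 N m, as expected for the ball rolling end to end.
- **Sound:** the other two showed no real shift. One first read about 0.02 N m between two different poses; measured again at a single pose, it came to about zero.

**Last checks:**
- **Pallet:** each sound block was pressed against its side fence (8–12 N) and its end fence (5–9 N). The closing wrist picture shows no gap at either fence, and both blocks lie within about 0.3° of the fences.
- **Tray:** both blocks lie flat inside.
- **Bystanders:** the glue bottle, offcut, sanding block and coloured look-alikes were left alone and look unmoved in the pictures.

**What disagreed or went wrong:**
- The fingertips sat about 31 mm higher than documented, so the first two grasps closed above a block without moving it. I corrected the height from depth measurements.
- The first block in the tray was later knocked about 1 cm while the arm was away, and stayed in the tray.

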